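# Pack nested drain cups in a press-and-turn canister

## Task

Pack the order: nest all the brass drain cups from the counter mat, mouth up, one inside another in a single stack on the canister base that sits in the packing jig. Then set the cover over the stack, press it down against the seal and turn it clockwise until its lugs catch and it springs up locked, and carry the closed canister by its grip bar to the dispatch tray, standing it upright and flat on the tray floor. Do not disturb the other goods on the counter.

Things in the scene. Friction and masses are not known exactly. Their poses are not given: they have to be found in the camera images.
- cup0_mid (a point): brass drain cup, 60 g, 27 mm tall, mouth up; four to six of the six alike are present, absent ones read None. Cone 30 mm across at the bottom, 41 mm at 13 mm up; above it a straight rim band 50 mm across, 14 mm tall, mouth 44 mm. Its cone hangs in the mouth below and the band rests on the rim below, 14 mm a step. Point: centre, 13.5 mm above the bottom; z up the axis
- cup1_mid (a point): another such cup, same shape and same point as cup0_mid; None if absent
- cup2_mid (a point): another such cup, same shape and same point as cup0_mid; None if absent
- cup3_mid (a point): another such cup, same shape and same point as cup0_mid; None if absent
- cup4_mid (a point): another such cup, same shape and same point as cup0_mid; None if absent
- cup5_mid (a point): another such cup, same shape and same point as cup0_mid; None if absent
- base: grey canister base, loose in the jig, 220 g. Square foot 96 x 96 x 7 mm; on it a round collar 62 mm across, top 30 mm up, with a 44 mm mouth like a cup's: the first cup's band rests on the collar, its centre 30.5 mm above this origin, the next 44.5, 58.5 mm and so on. Origin: centre of the underside, z up, x towards a lug
- base_lug (a point): on one of the base's two bayonet lugs (the other is opposite). They stick out of the collar on its +x and -x sides to 38.5 mm radius, 60 degrees wide, 24 to 29 mm up. Under each is a pocket for a cover lug, shut by a lip down to 21 mm at its anticlockwise end (seen from above) and by a stop at the clockwise end
- seal (a joint): black sprung rubber seal ring lying round the collar, 72 to 89 mm across, top 22 mm above the base's origin when free: 0 is free, 0.008 m fully pressed down. It pushes up with about 3 N at first, 8 N at 6 mm and 10 N at 8 mm
- cover_bar (a point): centre of the grip bar on the cover's flat grey top: bar 64 mm long (x), 14 mm thick (y), 25 mm tall. The cover, 170 g, is a clear round shell 86 mm across, 106 mm tall, open below, upright on the counter at first; the point is 118.5 mm above its lower edge. Resting on the free seal the point is 140.5 mm above the base's origin, locked 137.5 mm; z up
- cover_lug (a point): on one of the two lugs inside the cover's lower edge, below the ends of the bar (+x and -x), 28 degrees wide, 5 mm tall, in to 34 mm radius. They pass the base's lugs only with the bar 50 to 130 degrees anticlockwise of the base's x axis. Press 6 to 8 mm below free rest, turn clockwise until the bar lies along base x (either way round; a stop is 7 degrees on), let it rise: locked
- jig: black packing jig fixed to the counter, 126 mm square plate 4 mm thick, with walls 12 mm tall round a square 99 mm opening in which the foot of the base sits and cannot turn; open upward. A white index line on its +x and -x walls shows where the lugs of the base lie. Origin: centre of the underside
- tray: dispatch tray fixed to the counter, dark steel, 180 mm square, walls 30 mm tall and 4 mm thick, floor 4 mm above the counter, empty. Origin: centre of the underside, x and y along its sides
- mat: black rubber counter mat, 340 x 220 x 3 mm, fixed. Origin: centre of the underside, x along its length
- elbow: brass pipe elbow lying among the cups, 28 mm tall, about 45 mm long; leave alone. Origin: centre of the underside
- hexcap: brass hexagon end cap standing among the cups, 24 mm tall, 38 mm across; leave alone. Origin: centre of the underside
- tee: brass tee, lying, 64 x 48 x 32 mm; leave alone. Origin: under its middle
- tape: roll of packing tape lying flat, 100 mm across, 48 mm tall; leave alone. Origin: centre of the underside
- pen: black marker pen, 117 mm long, 15 mm thick; leave alone. Origin: underneath, near its middle
- valve: brass ball valve standing on end, 42 mm across, 64 mm tall with a grey lever 75 mm long on top; leave alone. Origin: centre of the underside
There are look-alikes about, which are no part of the job. Leave any purple or white look-alike of the part that bears cup0_mid alone. Several things look just like the base: the one meant starts farthest from the robot's base.

How it is judged:
By the outcome, as a careful person would: the job done as asked, in the order asked, and still so for the second after the job is handed in, with the robot touching nothing.
Of cup0, cup1, cup2, cup3, cup4, cup5 only 4 to 6 are there at a start; the rules pass over those that are not, and their reading is None.
At some moment in a run one of cup0, cup1, cup2, cup3, cup4, cup5 may be knocked a few centimetres aside while the robot is not near it.
It also fails if it takes over 210 s, if anything falls off the work surface, if the arm or the gripper's body presses on something with over 40 N, if the wrist force passes 120 N, or if a joint passes its speed limit or range.

## Robot

A 7-joint arm with a two-finger parallel gripper is mounted at the origin on the work surface. World frame = base frame: x ahead of the robot, y to its left, z up, the work surface at z = 0. Lengths are in m, angles in rad, forces in N, time in s.
With the tool pointing down it reaches from about 0.425 to 0.95 m from the base axis. Payload 4.7 kg.
Tool frame: the origin (TCP) lies at the very end of the fingers, on their centre line; the grasp point (between the pads) lies 19 mm behind it; y points along the fingers, z is the direction in which the jaws open and shut, and the axes are right-handed (so a half turn about y gives the same grasp; the last joint's range is limited). The gripper opens to 87 mm and grips with 3 to 60 N. Pads are 19 mm wide; open, the fingers measure 117 mm over their backs; the gripper's body (75 mm by 190 mm) begins 51 mm behind the grasp point.
Start: joints at [1.084, 0.469, -0.049, 1.532, 0.024, 1.141, -0.082], TCP at [0.298, -0.605, 0.223] pointing down, gripper open.
Joint ranges: [-2.59, 2.59], [-0.33, 1.99], [-1.39, 1.29], [0.1, 2.45], [-1.04, 4.18], [0.21, 1.99], [-2.66, 2.66]. Speed limits (rad/s): [2.57, 2.57, 3.14, 3.14, 3.14, 3.14, 3.14].

## Interface

Orientations are given as a unit quaternion [w, x, y, z].
In Python, from workcell import get_obs, camera, calibration, finish_job, find_in, spot_point gives the robot as it stands.
- The arm moves only by the shell command python3 -m creep 'ROWS' [FORCE]. ROWS is JSON, a list of rows, each an object of numbers: "tx", "ty", "tz": the shift along the tool's x, y, z in m; "ax", "ay", "az": the turn, a rotation vector about the tool's x, y, z in rad; "claw": the opening in per cent of the stroke, from 0 (shut) to 100 (fully open). In form: [{"tx": .., "ty": .., "tz": .., "ax": .., "ay": .., "az": .., "claw": ..}, ...]. A call has exactly 10 rows; each row is the pose to reach, as a shift and turn from the pose commanded when the call began, along the tool's axes at that moment; what a row does not reach only later rows make up. A row lasts 1/10 s, in which the tool goes at most 50 mm and 8.59 degrees, less where a joint would pass 70% of its speed; a pose out of reach is approached as far as the arm can. A call with a gripper value outside its range is refused whole. The fingers move at their own pace and stop on an object; FORCE is the grip in N (left out, the last holds). Time passes only in rows, so rows that repeat a pose let the fingers close, or fill a call up. It gives the time, the measured TCP pose, the force and the opening at its end, in the units of the state.
- get_obs(): the state, without advancing time (a new reading comes with each control period).
- camera(name): name is "scene" or "top"; returns the picture (480x640x3 uint8, blue, green, red); there is no depth.
- calibration(name): a dict with "fx", "fy", "cx", "cy" (pixels), "k1" (the pictures are not rectified: a ray, as slopes to the right and down, at radius r is drawn at 1 + k1 r^2 times it, then the intrinsics apply), "R" (3x3) and "t" (3): a world point X has camera coordinates R X + t. Camera axes: x right, y down, z forward; pixel columns grow to the right and rows downward; lengths in m; the calibration is good to about 2 mm. A picture is of the moment at which its call begins. calibration takes no time and is no camera call.
- finish_job(): hands the job in, once; it reports no verdict.
Trained networks look in the newest picture that a camera, given by its name, has taken for a name from the list of things; names that differ only in an ending like _2 or _b are one class to them, and where a whole thing is asked for, a point or a joint stands for the part that bears it (a point fixed in the world has none). Each returns a list of dicts, best first, with "p" (0 to 1); they miss things now and then, are a little off and sometimes report something else, mostly with a low value. They report only what shows in the picture. A call takes as long as a camera call. They do not tell look-alikes from the thing itself.
- find_in(camera, target): "xyz" ([x, y, z] in m, in the coordinates of the camera as it stood for that picture, good to about 4 mm: the middle of the surface that is visible of it).
- spot_point(camera, target): "xyz" ([x, y, z] in m, in the coordinates of the camera as it stood for that picture, good to about 4 mm: a listed point, or the origin of a listed thing).
The state is a dict: "time_s": time; "joint_positions": joint angles; "joint_vel": joint speeds; "joint_efforts": joint torques, N m; "eef_pos": TCP position; "tool_rot": TCP orientation; "ft_force": force on the tool from outside, world axes, zero at the start; "moment": the same for the moment, N m; "gripper_width": finger opening in m.
Only numpy, scipy, OpenCV 4.12 (cv2) and the standard library are available. Lean on these libraries where they do the work, as an engineer would, in place of code of your own. Each camera call takes 0.05 s, during which the arm holds its last target. There are 200 camera calls.

## Working session

There is one attempt and no reset: what is moved stays moved. The work goes in short steps, Python scripts to look and compute and a shell command to move; the robot and the scene stay as the last step left them, time stands still between calls to the robot, and variables do not carry over. Pictures are saved under pics/ and viewed, about 12 in all and at most 16, crops included, and the job is handed in when it is done.

```bash
ls; mkdir -p pics; cat > h.py <<'E'
import numpy as np, cv2
from workcell import get_obs, camera, calibration, find_in, spot_point
from scipy.spatial.transform import Rotation as Ro
def shot(n,f,crop=None,s=1):
    im=camera(n)
    if crop: x0,y0,x1,y1=crop; im=im[y0:y1,x0:x1]
    if s!=1: im=cv2.resize(im,None,fx=s,fy=s,interpolation=cv2.INTER_CUBIC)
    cv2.imwrite('pics/'+f,im)
def w(n,p):
    c=calibration(n); return np.array(c['R']).T@(np.array(p)-np.array(c['t']))
def pix(n,X):
    c=calibration(n); q=np.array(c['R'])@np.array(X)+np.array(c['t']); s=q[:2]/q[2]; s=s*(1+c['k1']*(s@s))
    return np.array([c['fx']*s[0]+c['cx'],c['fy']*s[1]+c['cy']])
def ray(n,u,z):  # pixel to world at height z
    c=calibration(n); K=np.array([[c['fx'],0,c['cx']],[0,c['fy'],c['cy']],[0,0,1]])
    s=cv2.undistortPoints(np.array([[u]],float),K,np.array([c['k1'],0,0,0,0]))[0,0]
    R=np.array(c['R']);o=-R.T@np.array(c['t']);d=R.T@np.array([s[0],s[1],1]); return o+d*(z-o[2])/d[2]
def spots(n,t,f=spot_point):
    for d in f(n,t): 
        X=w(n,d['xyz']); print(n,t,round(d['p'],2),X.round(3),pix(n,X).round(0))
def axes():
    o=get_obs(); q=o['tool_rot']; R=Ro.from_quat([q[1],q[2],q[3],q[0]]).as_matrix()
    print('t',round(o['time_s'],2),'tcp',np.round(o['eef_pos'],4),'w',round(o['gripper_width'],4),'F',np.round(o['ft_force'],1)); return np.array(o['eef_pos']),R
def go(X,yaw=None):
    """shift (tool axes) to world TCP X; yaw: world angle of jaw axis(z) mod pi, with tool straight down"""
    p,R=axes(); print('shift',(R.T@(np.array(X)-p)).round(4))
    if yaw is not None:
        best=None
        for k in(0,1):
            a=yaw+k*np.pi; z=np.array([np.cos(a),np.sin(a),0]); y=np.array([0,0,-1]); T=np.column_stack([np.cross(y,z),y,z])
            print('turn',Ro.from_matrix(R.T@T).as_rotvec().round(4))
E
python3 - <<'E'
from h import *
shot('scene','s0.png');shot('top','t0.png')
p,R=axes();print(R.round(3))
for n in('top','scene'):
    for t in('cup0_mid','base','cover_bar','cover_lug','jig','tray','mat','elbow','hexcap','base_lug'): spots(n,t)
E
```

```text
pics
t 0.1 tcp [ 0.2981 -0.605   0.2216] w 0.0867 F [ 0.2 -0.3  0.4]
[[-0.897 -0.001  0.442]
 [-0.442  0.001 -0.897]
 [ 0.    -1.    -0.002]]
top cup0_mid 0.93 [0.409 0.216 0.016] [226. 273.]
top cup0_mid 0.72 [0.516 0.196 0.016] [235. 228.]
top cup0_mid 0.65 [0.353 0.357 0.012] [169. 295.]
top base 0.75 [0.457 0.161 0.004] [250. 253.]
top base 0.7 [ 0.258 -0.431 -0.002] [489. 335.]
top cover_bar 0.71 [0.457 0.394 0.118] [139. 251.]
top cover_lug 0.72 [0.407 0.215 0.019] [226. 273.]
top cover_lug 0.68 [ 0.494  0.402 -0.001] [153. 237.]
top cover_lug 0.56 [0.616 0.199 0.016] [235. 187.]
top cover_lug 0.5 [0.506 0.112 0.019] [270. 232.]
top jig 0.43 [0.46  0.391 0.118] [141. 250.]
top jig 0.31 [0.409 0.106 0.017] [272. 273.]
top jig 0.25 [0.515 0.195 0.015] [236. 229.]
top tray 0.87 [ 0.519 -0.092 -0.002] [354. 228.]
top tray 0.56 [0.493 0.4   0.002] [153. 237.]
top mat 0.98 [0.512 0.153 0.003] [254. 231.]
top mat 0.67 [0.49  0.4   0.001] [153. 239.]
top elbow 0.5 [ 0.461  0.16  -0.001] [251. 252.]
top hexcap 0.61 [0.564 0.151 0.005] [255. 209.]
top base_lug 0.87 [ 0.499 -0.437  0.033]
[... 302 characters left out ...]
5  0.   ] [258. 131.]
scene cover_bar 0.91 [0.458 0.392 0.119] [461. 301.]
scene cover_lug 0.83 [0.496 0.402 0.006] [448. 334.]
scene cover_lug 0.75 [0.462 0.157 0.005] [375. 273.]
scene cover_lug 0.48 [ 0.695 -0.323  0.004] [185. 241.]
scene jig 0.67 [ 0.458 -0.436  0.002] [214. 169.]
scene tray 0.97 [ 0.517 -0.091  0.004] [290. 240.]
scene mat 0.83 [ 0.507  0.154 -0.001] [364. 286.]
scene elbow 0.72 [0.461 0.158 0.004] [376. 273.]
scene hexcap 0.74 [0.56  0.147 0.002] [350. 298.]
scene hexcap 0.22 [0.505 0.11  0.017] [352. 273.]
scene base_lug 0.98 [ 0.495 -0.443  0.034] [202. 169.]
scene base_lug 0.57 [ 0.251 -0.468  0.031] [250. 118.]
scene base_lug 0.4 [ 0.311 -0.212  0.001] [302. 174.]
```

```bash
python3 -c "
from h import *
for n in('top','scene'):
  c=calibration(n);print(n,(-np.array(c['R']).T@np.array(c['t'])).round(3),np.array(c['R']).round(2).tolist(),c['fx'])"
```

```text
top [0.441 0.016 1.174] [[0.01, -1.0, 0.02], [-1.0, -0.01, -0.04], [0.04, -0.02, -1.0]] 480.9600020359637
scene [1.124 0.495 1.326] [[-0.6, 0.8, 0.0], [0.67, 0.51, -0.54], [-0.43, -0.32, -0.84]] 562.71823902959
```

View pics/t0.png

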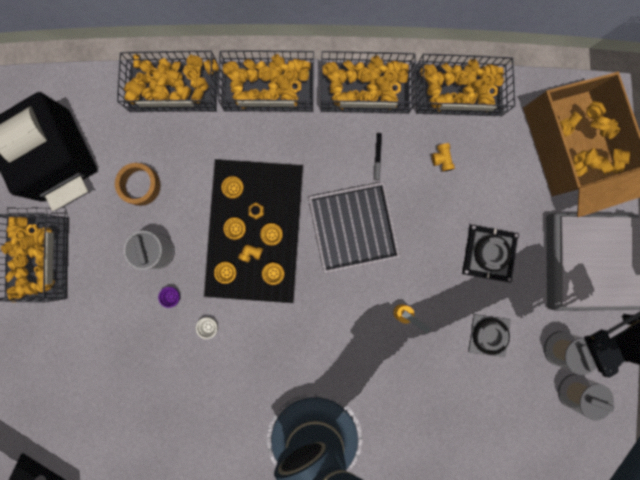

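View pics/s0.png

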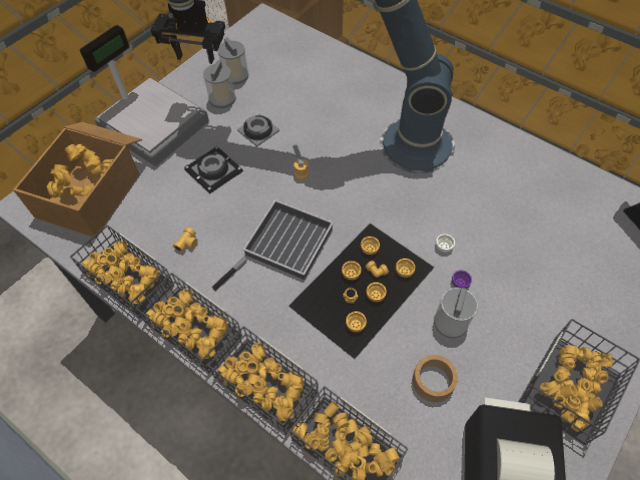

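The top view shows five brass cups on the mat, at about (232,187), (234,228), (271,234), (225,272) and (273,272). The purple one (169,296) and the white one (206,327) are look-alikes and stay put. The base candidates are (491,252), which is in the black jig, and (490,336), which stands loose and nearer the robot. The one in the jig fits because it is farther away. The cover candidates are (143,249) and two more beside the gripper at about (580,350) and (590,400). I'll confirm these in a crop.

```bash
python3 - <<'E'
from h import *
t=camera('top');s=camera('scene')
c=lambda im,x,y,r:cv2.resize(im[y-r:y+r,x-r:x+r],(390,290 if 0 else 390),interpolation=cv2.INTER_CUBIC)
a=np.hstack([c(t,491,290,70),c(t,143,249,40)]);
b=cv2.resize(np.hstack([c(s,213,170,40),c(s,455,305,45)]),None,fx=.5,fy=.5)
cv2.imwrite('pics/c1.png',np.vstack([a,np.hstack([b,np.zeros_like(b)])]))
hsv=cv2.cvtColor(t,cv2.COLOR_BGR2HSV);m=cv2.inRange(hsv,(8,110,80),(30,255,255));m[:, :205]=0;m[:,300:]=0;m[:150]=0;m[310:]=0
for k in cv2.findContours(m,cv2.RETR_EXTERNAL,cv2.CHAIN_APPROX_NONE)[0]:
    if cv2.contourArea(k)>60:
        (x,y),r=cv2.minEnclosingCircle(k);print(round(x,1),round(y,1),round(r,1),ray('top',(x,y),.03).round(4))
for n in('top','scene'):
    for tt in('cup0_mid','base','cover_bar','cover_lug','jig','tray','base_lug'): spots(n,tt)
E
```

```text
272.6 273.3 11.6 [0.4088 0.1033 0.03  ]
224.6 272.4 11.5 [0.4101 0.2175 0.03  ]
250.0 253.0 12.6 [0.4566 0.1575 0.03  ]
271.0 233.8 11.5 [0.5026 0.108  0.03  ]
234.1 228.1 11.5 [0.5156 0.1964 0.03  ]
255.5 210.3 8.3 [0.5585 0.1457 0.03  ]
231.9 186.9 11.3 [0.6146 0.2031 0.03  ]
top cup0_mid 0.91 [0.411 0.216 0.018] [226. 272.]
top cup0_mid 0.9 [0.349 0.359 0.014] [167. 297.]
top cup0_mid 0.77 [0.275 0.258 0.015] [209. 328.]
top base 0.87 [ 0.259 -0.432  0.001] [490. 334.]
top base 0.65 [ 0.462 -0.433  0.   ] [490. 252.]
top cover_bar 0.65 [0.457 0.394 0.116] [139. 252.]
top cover_lug 0.82 [0.493 0.4   0.   ] [154. 237.]
top tray 0.9 [ 0.52  -0.091 -0.001] [353. 228.]
top tray 0.71 [ 0.625  0.437 -0.003] [141. 185.]
top base_lug 0.84 [ 0.497 -0.44   0.037] [498. 238.]
top base_lug 0.78 [ 0.248 -0.464  0.029] [506. 340.]
scene cup0_mid 0.76 [0.349 0.357 0.009] [462. 283.]
scene cup0_mid 0.72 [0.275 0.26  0.015] [445. 243.]
scene cup0_mid 0.59 [0.412 0.216 0.016] [404. 270.]
scene cup0_mid 0.43 [0.461 0.157 0.008] [375. 272.]
scene base 0.83 [ 0.464 -0.436  0.005] [212. 170.]
scene base 0.75 [ 0.258 -0.431  0.   ] [258. 131.]
scene base 0.72 [0.459 0.394 0.119] [462. 302.]
scene base 0.41 [ 0.459 -0.434 -0.   ] [214. 170.]
scene cover_bar 0.84 [0.457 0.391 0.12 ] [461. 300.]
scene cover_lug 0.69 [0.495 0.4   0.004] [448. 334.]
scene jig 0.97 [ 0.459 -0.434 -0.001] [214. 170.]
scene tray 0.64 [ 0.518 -0.091  0.006] [290. 240.]
scene base_lug 0.77 [ 0.495 -0.442  0.034] [202. 169.]
scene base_lug 0.74 [ 0.253 -0.468  0.033] [249. 118.]
```

View pics/c1.png

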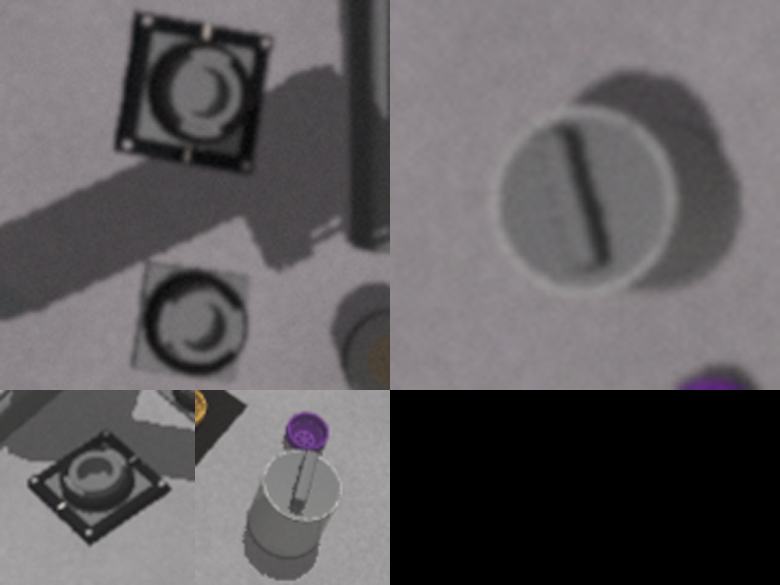

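Confirmed: the jig base at (0.461,-0.434) has its lug axis (index lines) at about -8°. The cover is at (0.457,0.393) with its bar at about +11.5°. Next I'll move above the cup at (0.503,0.108) with the jaws along world x.

```bash
python3 -c "
from h import *
go([.503,.108,.15],0)"
```

```text
t 1.9 tcp [ 0.2984 -0.6055  0.2226] w 0.0874 F [ 1.4 -0.3 -0.7]
shift [-0.4989  0.0726 -0.5496]
turn [-0.    -1.113 -0.   ]
turn [ 0.      2.0286 -0.    ]
```

```bash
python3 -m creep '[{"tx":-0.033,"ty":0.0,"tz":-0.037,"ay":-0.14,"claw":100},{"tx":-0.066,"tz":-0.073,"ay":-0.28,"claw":100},{"tx":-0.1,"tz":-0.11,"ay":-0.42,"claw":100},{"tx":-0.133,"tz":-0.147,"ay":-0.56,"claw":100},{"tx":-0.166,"tz":-0.183,"ay":-0.7,"claw":100},{"tx":-0.2,"tz":-0.22,"ay":-0.84,"claw":100},{"tx":-0.233,"tz":-0.256,"ay":-0.98,"claw":100},{"tx":-0.266,"tz":-0.293,"ay":-1.113,"claw":100},{"tx":-0.3,"tz":-0.33,"ay":-1.113,"claw":100},{"tx":-0.333,"tz":-0.366,"ay":-1.113,"claw":100}]' 20
python3 -c "
from h import *
go([.503,.108,.13],0)"
```

```text
t 1.9 tcp [ 0.2984 -0.6055  0.2226] w 0.0874 F [ 1.4 -0.3 -0.7]
shift [-0.4989  0.0926 -0.5496]
turn [-0.    -1.113 -0.   ]
turn [ 0.      2.0286 -0.    ]schema error: expected keys tx, ty, tz, ax, ay, az, claw
```

```bash
python3 -m creep '[{"tx":-0.499,"ty":0.0,"tz":-0.55,"ax":0,"ay":-1.113,"az":0,"claw":100},{"tx":-0.499,"ty":0.0,"tz":-0.55,"ax":0,"ay":-1.113,"az":0,"claw":100},{"tx":-0.499,"ty":0.0,"tz":-0.55,"ax":0,"ay":-1.113,"az":0,"claw":100},{"tx":-0.499,"ty":0.0,"tz":-0.55,"ax":0,"ay":-1.113,"az":0,"claw":100},{"tx":-0.499,"ty":0.0,"tz":-0.55,"ax":0,"ay":-1.113,"az":0,"claw":100},{"tx":-0.499,"ty":0.0,"tz":-0.55,"ax":0,"ay":-1.113,"az":0,"claw":100},{"tx":-0.499,"ty":0.0,"tz":-0.55,"ax":0,"ay":-1.113,"az":0,"claw":100},{"tx":-0.499,"ty":0.0,"tz":-0.55,"ax":0,"ay":-1.113,"az":0,"claw":100},{"tx":-0.499,"ty":0.0,"tz":-0.55,"ax":0,"ay":-1.113,"az":0,"claw":100},{"tx":-0.499,"ty":0.0,"tz":-0.55,"ax":0,"ay":-1.113,"az":0,"claw":100}]' 20
python3 -c "
from h import *
go([.503,.108,.13],0)"
```

```text
time_s: 2.9
eef_pos: [0.4364, -0.1231, 0.223]
tool_rot: [-0.5, 0.5, -0.5, 0.501]
ft_force: [0.5, 0.1, 0.9]
gripper_width: 0.0874
t 2.9 tcp [ 0.4364 -0.1231  0.223 ] w 0.0874 F [0.5 0.1 0.9]
shift [-0.2312  0.0929  0.0664]
turn [-0.0013 -0.0005  0.0009]
turn [-1.4000e-03  3.1411e+00 -2.0000e-03]
```

```bash
python3 -m creep '[{"tx":-0.231,"ty":0.0,"tz":0.066,"ax":0,"ay":0,"az":0,"claw":75},{"tx":-0.231,"ty":0.0,"tz":0.066,"ax":0,"ay":0,"az":0,"claw":75},{"tx":-0.231,"ty":0.0,"tz":0.066,"ax":0,"ay":0,"az":0,"claw":75},{"tx":-0.231,"ty":0.0,"tz":0.066,"ax":0,"ay":0,"az":0,"claw":75},{"tx":-0.231,"ty":0.03,"tz":0.066,"ax":0,"ay":0,"az":0,"claw":75},{"tx":-0.231,"ty":0.08,"tz":0.066,"ax":0,"ay":0,"az":0,"claw":75},{"tx":-0.231,"ty":0.13,"tz":0.066,"ax":0,"ay":0,"az":0,"claw":75},{"tx":-0.231,"ty":0.17,"tz":0.066,"ax":0,"ay":0,"az":0,"claw":75},{"tx":-0.231,"ty":0.195,"tz":0.066,"ax":0,"ay":0,"az":0,"claw":75},{"tx":-0.231,"ty":0.2055,"tz":0.066,"ax":0,"ay":0,"az":0,"claw":75}]' 20
python3 -c "
from h import *
shot('scene','g1.png',(290,210,450,330),5)
go([.503,.108,.0175],0)"
```

```text
time_s: 3.9
eef_pos: [0.5005, 0.1057, 0.0147]
tool_rot: [-0.499, 0.501, -0.501, 0.499]
ft_force: [-0.9, -0.2, -0.7]
gripper_width: 0.0651
t 3.95 tcp [0.5006 0.1057 0.0146] w 0.065 F [ 0.4 -0.  -1. ]
shift [-0.0023 -0.0029  0.0023]
turn [0.0042 0.     0.0008]
turn [ 1.3000e-03 -3.1416e+00 -6.5000e-03]
```

View pics/g1.png

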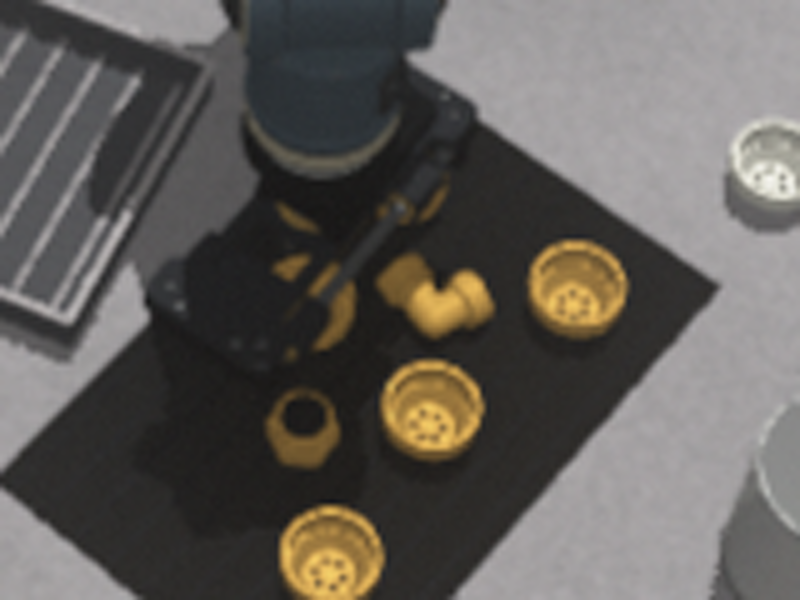

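```bash
python3 -m creep '[{"tx":0,"ty":-0.003,"tz":0,"ax":0,"ay":0,"az":0,"claw":40},{"tx":0,"ty":-0.003,"tz":0,"ax":0,"ay":0,"az":0,"claw":40},{"tx":0,"ty":-0.003,"tz":0,"ax":0,"ay":0,"az":0,"claw":40},{"tx":0,"ty":-0.003,"tz":0,"ax":0,"ay":0,"az":0,"claw":40},{"tx":0,"ty":-0.003,"tz":0,"ax":0,"ay":0,"az":0,"claw":40},{"tx":0,"ty":-0.003,"tz":0,"ax":0,"ay":0,"az":0,"claw":40},{"tx":0,"ty":-0.003,"tz":0,"ax":0,"ay":0,"az":0,"claw":40},{"tx":0,"ty":-0.033,"tz":0,"ax":0,"ay":0,"az":0,"claw":40},{"tx":0,"ty":-0.083,"tz":0,"ax":0,"ay":0,"az":0,"claw":40},{"tx":0,"ty":-0.126,"tz":0,"ax":0,"ay":0,"az":0,"claw":40}]' 25
python3 -c "
from h import *
go([.461,-.434,.14],0)"
```

```text
time_s: 4.95
eef_pos: [0.502, 0.1062, 0.1452]
tool_rot: [0.5, -0.5, 0.5, -0.5]
ft_force: [1.3, -1.2, -0.5]
gripper_width: 0.0496
t 4.95 tcp [0.502  0.1062 0.1452] w 0.0496 F [ 1.3 -1.2 -0.5]
shift [ 0.5402  0.005  -0.041 ]
turn [-0.0005  0.0001 -0.0002]
turn [-4.0000e-04 -3.1414e+00  8.0000e-04]
```

```bash
python3 -m creep '[{"tx":0.54,"ty":0,"tz":-0.041,"ax":0,"ay":0,"az":0,"claw":40},{"tx":0.54,"ty":0,"tz":-0.041,"ax":0,"ay":0,"az":0,"claw":40},{"tx":0.54,"ty":0,"tz":-0.041,"ax":0,"ay":0,"az":0,"claw":40},{"tx":0.54,"ty":0,"tz":-0.041,"ax":0,"ay":0,"az":0,"claw":40},{"tx":0.54,"ty":0,"tz":-0.041,"ax":0,"ay":0,"az":0,"claw":40},{"tx":0.54,"ty":0,"tz":-0.041,"ax":0,"ay":0,"az":0,"claw":40},{"tx":0.54,"ty":0,"tz":-0.041,"ax":0,"ay":0,"az":0,"claw":40},{"tx":0.54,"ty":0,"tz":-0.041,"ax":0,"ay":0,"az":0,"claw":40},{"tx":0.54,"ty":0,"tz":-0.041,"ax":0,"ay":0,"az":0,"claw":40},{"tx":0.54,"ty":0,"tz":-0.041,"ax":0,"ay":0,"az":0,"claw":40}]' 25
python3 -c "
from h import *
go([.461,-.435,.05],0)"
```

```text
time_s: 5.95
eef_pos: [0.4636, -0.3946, 0.1438]
tool_rot: [-0.5, 0.5, -0.5, 0.501]
ft_force: [0.0, 0.3, -0.0]
gripper_width: 0.0493
t 5.95 tcp [ 0.4636 -0.3946  0.1438] w 0.0493 F [ 0.   0.3 -0. ]
shift [ 0.0403  0.0939 -0.0027]
turn [-0.0008 -0.0003  0.0009]
turn [-1.4000e-03  3.1413e+00 -1.3000e-03]
```

```bash
python3 -m creep '[{"tx":0.04,"ty":0.0,"tz":-0.003,"ax":0,"ay":0,"az":0,"claw":40},{"tx":0.04,"ty":0.03,"tz":-0.003,"ax":0,"ay":0,"az":0,"claw":40},{"tx":0.04,"ty":0.06,"tz":-0.003,"ax":0,"ay":0,"az":0,"claw":40},{"tx":0.04,"ty":0.08,"tz":-0.003,"ax":0,"ay":0,"az":0,"claw":40},{"tx":0.04,"ty":0.09,"tz":-0.003,"ax":0,"ay":0,"az":0,"claw":40},{"tx":0.04,"ty":0.095,"tz":-0.003,"ax":0,"ay":0,"az":0,"claw":40},{"tx":0.04,"ty":0.1,"tz":-0.003,"ax":0,"ay":0,"az":0,"claw":40},{"tx":0.04,"ty":0.104,"tz":-0.003,"ax":0,"ay":0,"az":0,"claw":40},{"tx":0.04,"ty":0.107,"tz":-0.003,"ax":0,"ay":0,"az":0,"claw":40},{"tx":0.04,"ty":0.107,"tz":-0.003,"ax":0,"ay":0,"az":0,"claw":40}]' 25
python3 -c "
from h import *
shot('scene','p1.png',(160,120,280,210),6)
go([.461,-.435,.036],0)"
```

```text
time_s: 6.95
eef_pos: [0.4619, -0.4328, 0.0397]
tool_rot: [-0.5, 0.5, -0.499, 0.501]
ft_force: [-4.9, 3.6, 15.1]
gripper_width: 0.0495
t 7.0 tcp [ 0.4619 -0.4329  0.0397] w 0.0496 F [-5.   3.8 15.9]
shift [ 0.0021  0.0037 -0.0009]
turn [-0.0006  0.0001  0.0023]
turn [ 3.7000e-03 -3.1415e+00  9.0000e-04]
```

View pics/p1.png

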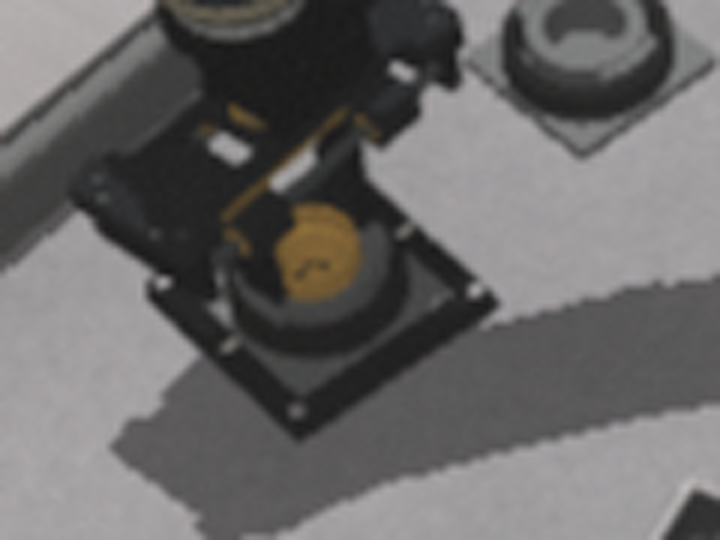

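```bash
python3 -m creep '[{"tx":0,"ty":-0.004,"tz":0,"ax":0,"ay":0,"az":0,"claw":40},{"tx":-0.001,"ty":-0.004,"tz":-0.001,"ax":0,"ay":0,"az":0,"claw":40},{"tx":-0.002,"ty":-0.003,"tz":-0.002,"ax":0,"ay":0,"az":0,"claw":40},{"tx":-0.0025,"ty":-0.002,"tz":-0.0025,"ax":0,"ay":0,"az":0,"claw":40},{"tx":-0.0025,"ty":-0.001,"tz":-0.0025,"ax":0,"ay":0,"az":0,"claw":40},{"tx":-0.0025,"ty":0,"tz":-0.0025,"ax":0,"ay":0,"az":0,"claw":40},{"tx":-0.0025,"ty":0,"tz":-0.0025,"ax":0,"ay":0,"az":0,"claw":40},{"tx":-0.0025,"ty":0,"tz":-0.0025,"ax":0,"ay":0,"az":0,"claw":40},{"tx":-0.0025,"ty":0,"tz":-0.0025,"ax":0,"ay":0,"az":0,"claw":40},{"tx":-0.0025,"ty":0,"tz":-0.0025,"ax":0,"ay":0,"az":0,"claw":40}]' 25
python3 -c "
from h import *
go([.461,-.435,.036],0)"
```

```text
time_s: 8.0
eef_pos: [0.4604, -0.4315, 0.0396]
tool_rot: [-0.5, 0.5, -0.498, 0.502]
ft_force: [-2.8, 0.6, 17.7]
gripper_width: 0.0498
t 8.0 tcp [ 0.4604 -0.4315  0.0396] w 0.0498 F [-2.8  0.6 17.7]
shift [0.0035 0.0037 0.0006]
turn [-0.0029 -0.0003  0.004 ]
turn [-0.0063  3.1413 -0.0045]
```

```bash
python3 -m creep '[{"tx":0,"ty":-0.002,"tz":0,"ax":0,"ay":0,"az":0,"claw":75},{"tx":0,"ty":-0.002,"tz":0,"ax":0,"ay":0,"az":0,"claw":75},{"tx":0,"ty":-0.002,"tz":0,"ax":0,"ay":0,"az":0,"claw":75},{"tx":0,"ty":-0.002,"tz":0,"ax":0,"ay":0,"az":0,"claw":75},{"tx":0,"ty":-0.03,"tz":0,"ax":0,"ay":0,"az":0,"claw":75},{"tx":0,"ty":-0.08,"tz":0,"ax":0,"ay":0,"az":0,"claw":75},{"tx":-0.05,"ty":-0.11,"tz":0,"ax":0,"ay":0,"az":0,"claw":75},{"tx":-0.1,"ty":-0.11,"tz":0,"ax":0,"ay":0,"az":0,"claw":75},{"tx":-0.15,"ty":-0.11,"tz":0,"ax":0,"ay":0,"az":0,"claw":75},{"tx":-0.2,"ty":-0.11,"tz":0,"ax":0,"ay":0,"az":0,"claw":75}]' 25
python3 - <<'E'
from h import *
t=camera('top');s=camera('scene')
c=lambda im,x,y:cv2.resize(im[y-38:y+38,x-38:x+38],(390,390),interpolation=cv2.INTER_CUBIC)
cv2.imwrite('pics/p2.png',np.hstack([c(t,491,250),c(s,213,165)]))
def brass(n,box,z):
    im=camera(n);m=cv2.inRange(cv2.cvtColor(im,cv2.COLOR_BGR2HSV),(8,110,60),(30,255,255))
    k=np.zeros_like(m);x0,y0,x1,y1=box;k[y0:y1,x0:x1]=m[y0:y1,x0:x1]
    for q in cv2.findContours(k,cv2.RETR_EXTERNAL,cv2.CHAIN_APPROX_NONE)[0]:
        if cv2.contourArea(q)>100:
            (x,y),r=cv2.minEnclosingCircle(q);print(n,round(x),round(y),round(r,1),ray(n,(x,y),z).round(4))
brass('top',(465,225,515,275),.048)
brass('top',(200,150,305,310),.03)
go([.5156,.1964,.14],0)
E
```

```text
time_s: 9.0
eef_pos: [0.4583, -0.2353, 0.1461]
tool_rot: [-0.5, 0.5, -0.5, 0.5]
ft_force: [0.7, 0.9, -0.3]
gripper_width: 0.0655
top 273 273 12.0 [0.4086 0.1035 0.03  ]
top 225 272 11.9 [0.4105 0.2173 0.03  ]
top 250 253 13.0 [0.4566 0.1575 0.03  ]
top 234 228 11.9 [0.5154 0.1965 0.03  ]
top 256 210 8.7 [0.5581 0.1457 0.03  ]
top 232 187 11.9 [0.6147 0.203  0.03  ]
t 9.2 tcp [ 0.4587 -0.236   0.146 ] w 0.0655 F [ 0.8 -0.3 -0.3]
shift [-0.4322  0.0058  0.0582]
turn [0.0004 0.0031 0.0003]
turn [ 4.0000e-04 -3.1385e+00 -6.0000e-04]
```

View pics/p2.png

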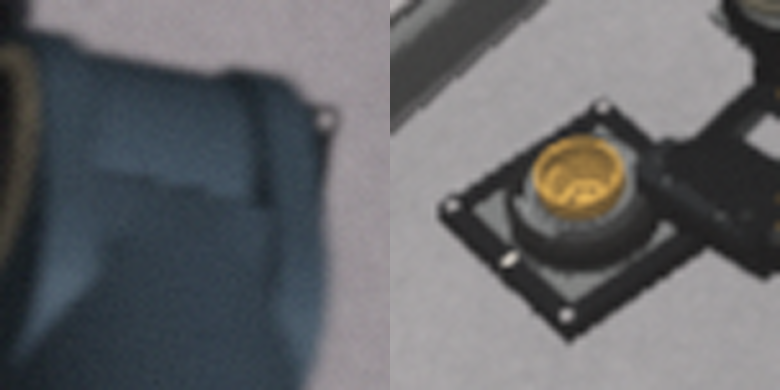

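```bash
python3 -m creep '[{"tx":-0.432,"ty":0,"tz":0.058,"ax":0,"ay":0,"az":0,"claw":75},{"tx":-0.432,"ty":0,"tz":0.058,"ax":0,"ay":0,"az":0,"claw":75},{"tx":-0.432,"ty":0,"tz":0.058,"ax":0,"ay":0,"az":0,"claw":75},{"tx":-0.432,"ty":0,"tz":0.058,"ax":0,"ay":0,"az":0,"claw":75},{"tx":-0.432,"ty":0,"tz":0.058,"ax":0,"ay":0,"az":0,"claw":75},{"tx":-0.432,"ty":0,"tz":0.058,"ax":0,"ay":0,"az":0,"claw":75},{"tx":-0.432,"ty":0,"tz":0.058,"ax":0,"ay":0,"az":0,"claw":75},{"tx":-0.432,"ty":0,"tz":0.058,"ax":0,"ay":0,"az":0,"claw":75},{"tx":-0.432,"ty":0,"tz":0.058,"ax":0,"ay":0,"az":0,"claw":75},{"tx":-0.432,"ty":0.04,"tz":0.058,"ax":0,"ay":0,"az":0,"claw":75}]' 25
python3 - <<'E'
from h import *
shot('scene','g2.png')
go([.5154,.1965,.019],0)
for n in('top','scene'): spots(n,'cup0_mid')
E
```

```text
time_s: 10.2
eef_pos: [0.5216, 0.2027, 0.1101]
tool_rot: [0.506, -0.496, 0.498, -0.499]
ft_force: [0.9, -0.4, -0.9]
gripper_width: 0.0656
t 10.25 tcp [0.5158 0.1957 0.1008] w 0.0652 F [-0.7 -1.4 -4.5]
shift [-0.0008  0.0818  0.    ]
turn [0.0048 0.0021 0.0001]
turn [ 2.0000e-04 -3.1395e+00 -7.5000e-03]
top cup0_mid 0.93 [0.276 0.263 0.012] [207. 328.]
top cup0_mid 0.58 [0.408 0.214 0.018] [227. 273.]
scene cup0_mid 0.65 [0.269 0.259 0.016] [446. 242.]
scene cup0_mid 0.64 [0.415 0.217 0.016] [404. 271.]
scene cup0_mid 0.53 [0.349 0.354 0.009] [461. 282.]
```

```bash
python3 -m creep '[{"tx":0,"ty":0.04,"tz":0,"ax":0,"ay":0,"az":0,"claw":75},{"tx":0,"ty":0.07,"tz":0,"ax":0,"ay":0,"az":0,"claw":75},{"tx":0,"ty":0.087,"tz":0,"ax":0,"ay":0,"az":0,"claw":75},{"tx":0,"ty":0.087,"tz":0,"ax":0,"ay":0,"az":0,"claw":75},{"tx":0,"ty":0.087,"tz":0,"ax":0,"ay":0,"az":0,"claw":40},{"tx":0,"ty":0.087,"tz":0,"ax":0,"ay":0,"az":0,"claw":40},{"tx":0,"ty":0.087,"tz":0,"ax":0,"ay":0,"az":0,"claw":40},{"tx":0,"ty":0.087,"tz":0,"ax":0,"ay":0,"az":0,"claw":40},{"tx":0,"ty":0.087,"tz":0,"ax":0,"ay":0,"az":0,"claw":40},{"tx":0,"ty":0.087,"tz":0,"ax":0,"ay":0,"az":0,"claw":40}]' 25
python3 -m creep '[{"tx":0,"ty":-0.05,"tz":0,"ax":0,"ay":0,"az":0,"claw":40},{"tx":0,"ty":-0.1,"tz":0,"ax":0,"ay":0,"az":0,"claw":40},{"tx":0,"ty":-0.125,"tz":0,"ax":0,"ay":0,"az":0,"claw":40},{"tx":0.628,"ty":-0.125,"tz":-0.055,"ax":0,"ay":0,"az":0,"claw":40},{"tx":0.628,"ty":-0.125,"tz":-0.055,"ax":0,"ay":0,"az":0,"claw":40},{"tx":0.628,"ty":-0.125,"tz":-0.055,"ax":0,"ay":0,"az":0,"claw":40},{"tx":0.628,"ty":-0.125,"tz":-0.055,"ax":0,"ay":0,"az":0,"claw":40},{"tx":0.628,"ty":-0.125,"tz":-0.055,"ax":0,"ay":0,"az":0,"claw":40},{"tx":0.628,"ty":-0.125,"tz":-0.055,"ax":0,"ay":0,"az":0,"claw":40},{"tx":0.628,"ty":-0.125,"tz":-0.055,"ax":0,"ay":0,"az":0,"claw":40}]' 25
python3 - <<'E'
from h import *
go([.460,-.432,.06],0)
for n in('top','scene'):
    for t in ('cup0_mid','base'): spots(n,t)
t=camera('scene');m=cv2.inRange(cv2.cvtColor(t,cv2.COLOR_BGR2HSV),(8,110,60),(30,255,255))[130:200,180:250]
for q in cv2.findContours(m,cv2.RETR_EXTERNAL,cv2.CHAIN_APPROX_NONE)[0]:
    if cv2.contourArea(q)>50: M=cv2.minEnclosingCircle(q);p=np.array(M[0])+[180,130];print(p,M[1],ray('scene',p,.041))
E
```

```text
time_s: 11.35
eef_pos: [0.5177, 0.1949, 0.0205]
tool_rot: [-0.5, 0.499, -0.499, 0.501]
ft_force: [-1.3, -0.9, 5.7]
gripper_width: 0.0487
time_s: 12.35
eef_pos: [0.4857, -0.1558, 0.1446]
tool_rot: [-0.5, 0.5, -0.5, 0.5]
ft_force: [0.6, 0.0, -0.6]
gripper_width: 0.0484
t 12.35 tcp [ 0.4857 -0.1558  0.1446] w 0.0484 F [ 0.6  0.  -0.6]
shift [ 0.2762  0.0847 -0.0259]
turn [-0.001   0.0002  0.0007]
turn [ 1.0000e-03 -3.1414e+00  1.6000e-03]
top cup0_mid 0.93 [0.276 0.263 0.012] [207. 328.]
top cup0_mid 0.58 [0.408 0.214 0.018] [227. 273.]
top base 0.17 [0.616 0.203 0.018] [233. 187.]
scene cup0_mid 0.65 [0.269 0.259 0.016] [446. 242.]
scene cup0_mid 0.64 [0.415 0.217 0.016] [404. 271.]
scene cup0_mid 0.53 [0.349 0.354 0.009] [461. 282.]
scene base 0.83 [ 0.459 -0.435  0.004] [214. 169.]
scene base 0.56 [ 0.259 -0.435  0.002] [257. 131.]
scene base 0.36 [0.413 0.216 0.018] [404. 270.]
[211.03333282 161.        ] 8.575323104858398 [ 0.45911909 -0.43679471  0.041     ]
```

```bash
python3 -m creep '[{"tx":0.279,"ty":0,"tz":-0.026,"ax":0,"ay":0,"az":0,"claw":40},{"tx":0.279,"ty":0,"tz":-0.026,"ax":0,"ay":0,"az":0,"claw":40},{"tx":0.279,"ty":0,"tz":-0.026,"ax":0,"ay":0,"az":0,"claw":40},{"tx":0.279,"ty":0,"tz":-0.026,"ax":0,"ay":0,"az":0,"claw":40},{"tx":0.279,"ty":0,"tz":-0.026,"ax":0,"ay":0,"az":0,"claw":40},{"tx":0.279,"ty":0.01,"tz":-0.026,"ax":0,"ay":0,"az":0,"claw":40},{"tx":0.279,"ty":0.04,"tz":-0.026,"ax":0,"ay":0,"az":0,"claw":40},{"tx":0.279,"ty":0.06,"tz":-0.026,"ax":0,"ay":0,"az":0,"claw":40},{"tx":0.279,"ty":0.07,"tz":-0.026,"ax":0,"ay":0,"az":0,"claw":40},{"tx":0.279,"ty":0.07,"tz":-0.026,"ax":0,"ay":0,"az":0,"claw":40}]' 25
python3 -m creep '[{"tx":0,"ty":0.004,"tz":0,"ax":0,"ay":0,"az":0,"claw":40},{"tx":0,"ty":0.008,"tz":0,"ax":0,"ay":0,"az":0,"claw":40},{"tx":0,"ty":0.011,"tz":0,"ax":0,"ay":0,"az":0,"claw":40},{"tx":0,"ty":0.013,"tz":0,"ax":0,"ay":0,"az":0,"claw":40},{"tx":0,"ty":0.015,"tz":0,"ax":0,"ay":0,"az":0,"claw":40},{"tx":0,"ty":0.017,"tz":0,"ax":0,"ay":0,"az":0,"claw":40},{"tx":0,"ty":0.019,"tz":0,"ax":0,"ay":0,"az":0,"claw":40},{"tx":0,"ty":0.021,"tz":0,"ax":0,"ay":0,"az":0,"claw":40},{"tx":0,"ty":0.022,"tz":0,"ax":0,"ay":0,"az":0,"claw":40},{"tx":0,"ty":0.022,"tz":0,"ax":0,"ay":0,"az":0,"claw":40}]' 25
```

```text
time_s: 13.6
eef_pos: [0.4608, -0.4305, 0.0729]
tool_rot: [0.501, -0.501, 0.5, -0.498]
ft_force: [-0.5, -0.3, -0.1]
gripper_width: 0.0487
time_s: 14.6
eef_pos: [0.4602, -0.4329, 0.0525]
tool_rot: [-0.5, 0.5, -0.5, 0.5]
ft_force: [-1.8, 1.6, 3.5]
gripper_width: 0.0486
```

```bash
python3 -m creep '[{"tx":0,"ty":0.001,"tz":0,"ax":0,"ay":0,"az":0,"claw":75},{"tx":0,"ty":0.001,"tz":0,"ax":0,"ay":0,"az":0,"claw":75},{"tx":0,"ty":0.001,"tz":0,"ax":0,"ay":0,"az":0,"claw":75},{"tx":0,"ty":0.0,"tz":0,"ax":0,"ay":0,"az":0,"claw":75},{"tx":0,"ty":-0.04,"tz":0,"ax":0,"ay":0,"az":0,"claw":75},{"tx":0,"ty":-0.09,"tz":0,"ax":0,"ay":0,"az":0,"claw":75},{"tx":-0.05,"ty":-0.095,"tz":0.01,"ax":0,"ay":0,"az":0,"claw":75},{"tx":-0.1,"ty":-0.095,"tz":0.02,"ax":0,"ay":0,"az":0,"claw":75},{"tx":-0.15,"ty":-0.095,"tz":0.03,"ax":0,"ay":0,"az":0,"claw":75},{"tx":-0.2,"ty":-0.095,"tz":0.04,"ax":0,"ay":0,"az":0,"claw":75}]' 25
python3 -m creep '[{"tx":-0.435,"ty":0,"tz":0.116,"ax":0,"ay":0,"az":0,"claw":75},{"tx":-0.435,"ty":0,"tz":0.116,"ax":0,"ay":0,"az":0,"claw":75},{"tx":-0.435,"ty":0,"tz":0.116,"ax":0,"ay":0,"az":0,"claw":75},{"tx":-0.435,"ty":0,"tz":0.116,"ax":0,"ay":0,"az":0,"claw":75},{"tx":-0.435,"ty":0,"tz":0.116,"ax":0,"ay":0,"az":0,"claw":75},{"tx":-0.435,"ty":0,"tz":0.116,"ax":0,"ay":0,"az":0,"claw":75},{"tx":-0.435,"ty":0,"tz":0.116,"ax":0,"ay":0,"az":0,"claw":75},{"tx":-0.435,"ty":0,"tz":0.116,"ax":0,"ay":0,"az":0,"claw":75},{"tx":-0.435,"ty":0,"tz":0.116,"ax":0,"ay":0,"az":0,"claw":75},{"tx":-0.435,"ty":0,"tz":0.116,"ax":0,"ay":0,"az":0,"claw":75}]' 25
cat >> h.py <<'E'
def brass(n,box,z):
    im=camera(n);m=cv2.inRange(cv2.cvtColor(im,cv2.COLOR_BGR2HSV),(8,110,60),(30,255,255))
    k=np.zeros_like(m);x0,y0,x1,y1=box;k[y0:y1,x0:x1]=m[y0:y1,x0:x1]
    for q in cv2.findContours(k,cv2.RETR_EXTERNAL,cv2.CHAIN_APPROX_NONE)[0]:
        if cv2.contourArea(q)>100:
            (x,y),r=cv2.minEnclosingCircle(q);print(n,round(x),round(y),round(r,1),ray(n,(x,y),z).round(4))
E
python3 - <<'E'
from h import *
t=camera('top');s=camera('scene')
c=lambda im,x,y:cv2.resize(im[y-38:y+38,x-38:x+38],(390,390),interpolation=cv2.INTER_CUBIC)
cv2.imwrite('pics/p3.png',np.hstack([c(t,491,250),c(s,213,165)]))
brass('top',(465,225,515,275),.062)
brass('top',(200,150,305,310),.03)
go([.6147,.203,.019],0)
spots('scene','cup0_mid');spots('top','cup0_mid')
spots('scene','base');spots('top','base')
E
```

```text
time_s: 15.6
eef_pos: [0.4996, -0.2352, 0.1475]
tool_rot: [-0.5, 0.5, -0.5, 0.501]
ft_force: [0.0, 0.5, 0.2]
gripper_width: 0.0652
time_s: 16.6
eef_pos: [0.6145, 0.2085, 0.1478]
tool_rot: [0.505, -0.501, 0.499, -0.496]
ft_force: [-0.7, 0.5, -0.1]
gripper_width: 0.0655
top 497 252 12.5 [ 0.4608 -0.4267  0.062 ]
top 225 272 11.9 [0.41   0.2175 0.03  ]
t 16.8 tcp [0.6154 0.1962 0.1466] w 0.0656 F [-0.1 -0.3 -1.1]
shift [-0.007   0.1276 -0.0006]
turn [ 0.0005 -0.0016  0.0017]
turn [-2.70e-03  3.14e+00  8.00e-04]
scene cup0_mid 0.72 [0.349 0.354 0.012] [461. 281.]
scene cup0_mid 0.69 [0.271 0.258 0.016] [445. 242.]
scene cup0_mid 0.62 [0.415 0.214 0.018] [403. 270.]
scene cup0_mid 0.5 [ 0.46  -0.431  0.037] [213. 163.]
top cup0_mid 0.91 [0.353 0.357 0.013] [169. 295.]
top cup0_mid 0.79 [0.406 0.214 0.017] [227. 274.]
top cup0_mid 0.59 [0.273 0.259 0.012] [208. 329.]
top cup0_mid 0.38 [ 0.697 -0.317 -0.002] [443. 158.]
scene base 0.83 [ 0.463 -0.435  0.004] [213. 170.]
top base 0.92 [ 0.462 -0.432  0.002] [490. 252.]
top base 0.75 [ 0.257 -0.431 -0.004] [488. 335.]
```

View pics/p3.png

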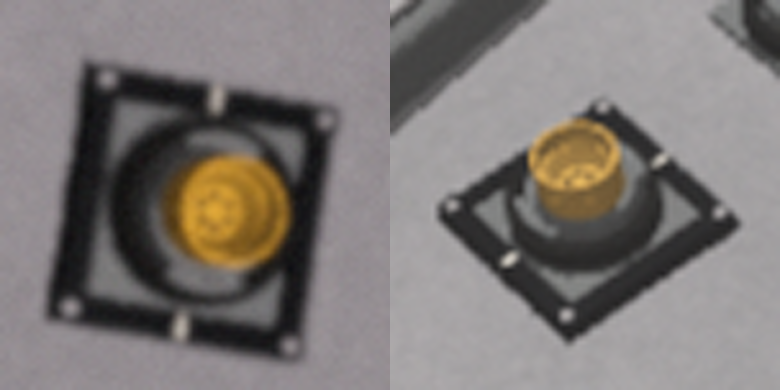

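```bash
python3 -m creep '[{"tx":-0.006,"ty":0.05,"tz":0,"ax":0,"ay":0,"az":0,"claw":75},{"tx":-0.006,"ty":0.1,"tz":0,"ax":0,"ay":0,"az":0,"claw":75},{"tx":-0.006,"ty":0.12,"tz":0,"ax":0,"ay":0,"az":0,"claw":75},{"tx":-0.006,"ty":0.128,"tz":0,"ax":0,"ay":0,"az":0,"claw":75},{"tx":-0.006,"ty":0.128,"tz":0,"ax":0,"ay":0,"az":0,"claw":40},{"tx":-0.006,"ty":0.128,"tz":0,"ax":0,"ay":0,"az":0,"claw":40},{"tx":-0.006,"ty":0.128,"tz":0,"ax":0,"ay":0,"az":0,"claw":40},{"tx":-0.006,"ty":0.128,"tz":0,"ax":0,"ay":0,"az":0,"claw":40},{"tx":-0.006,"ty":0.128,"tz":0,"ax":0,"ay":0,"az":0,"claw":40},{"tx":-0.006,"ty":0.128,"tz":0,"ax":0,"ay":0,"az":0,"claw":40}]' 25
python3 -m creep '[{"tx":0,"ty":-0.05,"tz":0,"ax":0,"ay":0,"az":0,"claw":40},{"tx":0,"ty":-0.1,"tz":0,"ax":0,"ay":0,"az":0,"claw":40},{"tx":0,"ty":-0.13,"tz":0,"ax":0,"ay":0,"az":0,"claw":40},{"tx":0.636,"ty":-0.13,"tz":-0.154,"ax":0,"ay":0,"az":0,"claw":40},{"tx":0.636,"ty":-0.13,"tz":-0.154,"ax":0,"ay":0,"az":0,"claw":40},{"tx":0.636,"ty":-0.13,"tz":-0.154,"ax":0,"ay":0,"az":0,"claw":40},{"tx":0.636,"ty":-0.13,"tz":-0.154,"ax":0,"ay":0,"az":0,"claw":40},{"tx":0.636,"ty":-0.13,"tz":-0.154,"ax":0,"ay":0,"az":0,"claw":40},{"tx":0.636,"ty":-0.13,"tz":-0.154,"ax":0,"ay":0,"az":0,"claw":40},{"tx":0.636,"ty":-0.13,"tz":-0.154,"ax":0,"ay":0,"az":0,"claw":40}]' 25
python3 - <<'E'
from h import *
go([.460,-.4335,.087],0)
E
```

```text
time_s: 18.0
eef_pos: [0.6166, 0.2046, 0.021]
tool_rot: [0.501, -0.499, 0.499, -0.501]
ft_force: [-0.4, 0.3, 7.5]
gripper_width: 0.0491
time_s: 19.0
eef_pos: [0.5321, -0.1381, 0.1495]
tool_rot: [-0.5, 0.5, -0.5, 0.5]
ft_force: [1.3, 0.0, -0.2]
gripper_width: 0.0493
t 19.0 tcp [ 0.5321 -0.1381  0.1495] w 0.0493 F [ 1.3  0.  -0.2]
shift [ 0.2954  0.0626 -0.0722]
turn [-0.0006  0.0001  0.0006]
turn [ 1.0000e-03 -3.1414e+00  1.0000e-03]
```

```bash
python3 -m creep '[{"tx":0.294,"ty":0,"tz":-0.072,"ax":0,"ay":0,"az":0,"claw":40},{"tx":0.294,"ty":0,"tz":-0.072,"ax":0,"ay":0,"az":0,"claw":40},{"tx":0.294,"ty":0,"tz":-0.072,"ax":0,"ay":0,"az":0,"claw":40},{"tx":0.294,"ty":0,"tz":-0.072,"ax":0,"ay":0,"az":0,"claw":40},{"tx":0.294,"ty":0,"tz":-0.072,"ax":0,"ay":0,"az":0,"claw":40},{"tx":0.294,"ty":0,"tz":-0.072,"ax":0,"ay":0,"az":0,"claw":40},{"tx":0.294,"ty":0,"tz":-0.072,"ax":0,"ay":0,"az":0,"claw":40},{"tx":0.294,"ty":0.03,"tz":-0.072,"ax":0,"ay":0,"az":0,"claw":40},{"tx":0.294,"ty":0.05,"tz":-0.072,"ax":0,"ay":0,"az":0,"claw":40},{"tx":0.294,"ty":0.062,"tz":-0.072,"ax":0,"ay":0,"az":0,"claw":40}]' 25
python3 -m creep '[{"tx":0,"ty":0.003,"tz":0,"ax":0,"ay":0,"az":0,"claw":40},{"tx":0,"ty":0.006,"tz":0,"ax":0,"ay":0,"az":0,"claw":40},{"tx":0,"ty":0.009,"tz":0,"ax":0,"ay":0,"az":0,"claw":40},{"tx":0,"ty":0.012,"tz":0,"ax":0,"ay":0,"az":0,"claw":40},{"tx":0,"ty":0.014,"tz":0,"ax":0,"ay":0,"az":0,"claw":40},{"tx":0,"ty":0.016,"tz":0,"ax":0,"ay":0,"az":0,"claw":40},{"tx":0,"ty":0.018,"tz":0,"ax":0,"ay":0,"az":0,"claw":40},{"tx":0,"ty":0.02,"tz":0,"ax":0,"ay":0,"az":0,"claw":40},{"tx":0,"ty":0.021,"tz":0,"ax":0,"ay":0,"az":0,"claw":40},{"tx":0,"ty":0.021,"tz":0,"ax":0,"ay":0,"az":0,"claw":40}]' 25
```

```text
time_s: 20.0
eef_pos: [0.46, -0.4294, 0.0854]
tool_rot: [0.5, -0.5, 0.501, -0.499]
ft_force: [1.0, -0.5, -0.9]
gripper_width: 0.049
time_s: 21.0
eef_pos: [0.4612, -0.4303, 0.067]
tool_rot: [-0.5, 0.5, -0.5, 0.5]
ft_force: [-1.4, 1.7, 5.3]
gripper_width: 0.049
```

```bash
python3 -m creep '[{"tx":0,"ty":0.001,"tz":0,"ax":0,"ay":0,"az":0,"claw":75},{"tx":0,"ty":0.001,"tz":0,"ax":0,"ay":0,"az":0,"claw":75},{"tx":0,"ty":0.001,"tz":0,"ax":0,"ay":0,"az":0,"claw":75},{"tx":0,"ty":0.0,"tz":0,"ax":0,"ay":0,"az":0,"claw":75},{"tx":0,"ty":-0.04,"tz":0,"ax":0,"ay":0,"az":0,"claw":75},{"tx":0,"ty":-0.085,"tz":0,"ax":0,"ay":0,"az":0,"claw":75},{"tx":-0.05,"ty":-0.085,"tz":0,"ax":0,"ay":0,"az":0,"claw":75},{"tx":-0.1,"ty":-0.085,"tz":0,"ax":0,"ay":0,"az":0,"claw":75},{"tx":-0.15,"ty":-0.085,"tz":0,"ax":0,"ay":0,"az":0,"claw":75},{"tx":-0.2,"ty":-0.085,"tz":0,"ax":0,"ay":0,"az":0,"claw":75}]' 25
python3 -m creep '[{"tx":-0.45,"ty":0,"tz":-0.051,"ax":0,"ay":0,"az":0,"claw":75},{"tx":-0.45,"ty":0,"tz":-0.051,"ax":0,"ay":0,"az":0,"claw":75},{"tx":-0.45,"ty":0,"tz":-0.051,"ax":0,"ay":0,"az":0,"claw":75},{"tx":-0.45,"ty":0,"tz":-0.051,"ax":0,"ay":0,"az":0,"claw":75},{"tx":-0.45,"ty":0,"tz":-0.051,"ax":0,"ay":0,"az":0,"claw":75},{"tx":-0.45,"ty":0,"tz":-0.051,"ax":0,"ay":0,"az":0,"claw":75},{"tx":-0.45,"ty":0,"tz":-0.051,"ax":0,"ay":0,"az":0,"claw":75},{"tx":-0.45,"ty":0,"tz":-0.051,"ax":0,"ay":0,"az":0,"claw":75},{"tx":-0.45,"ty":0,"tz":-0.051,"ax":0,"ay":0,"az":0,"claw":75},{"tx":-0.45,"ty":0,"tz":-0.051,"ax":0,"ay":0,"az":0,"claw":75}]' 25
python3 - <<'E'
from h import *
brass('top',(465,225,515,275),.062)
brass('top',(200,150,305,310),.03)
shot('scene','p4.png')
go([.410,.2175,.019],0)
spots('scene','cup0_mid')
E
```

```text
time_s: 22.0
eef_pos: [0.4608, -0.2283, 0.1513]
tool_rot: [-0.5, 0.5, -0.5, 0.5]
ft_force: [2.0, 0.7, 0.2]
gripper_width: 0.0653
time_s: 23.0
eef_pos: [0.4083, 0.2277, 0.1522]
tool_rot: [0.505, -0.501, 0.498, -0.496]
ft_force: [-0.1, 0.9, -0.2]
gripper_width: 0.0651
top 498 252 13.8 [ 0.4619 -0.4304  0.062 ]
top 273 273 11.2 [0.4089 0.1035 0.03  ]
top 225 272 11.2 [0.4101 0.2158 0.03  ]
top 250 253 12.6 [0.4566 0.1575 0.03  ]
top 256 210 8.7 [0.5581 0.1457 0.03  ]
t 23.15 tcp [0.4099 0.2195 0.1508] w 0.0653 F [-0.2 -0.   0.2]
shift [0.0018 0.1318 0.0002]
turn [0.0004 0.0006 0.0009]
turn [ 1.4000e-03 -3.1409e+00 -6.0000e-04]
scene cup0_mid 0.71 [0.412 0.215 0.017] [404. 269.]
scene cup0_mid 0.68 [ 0.314 -0.212  0.   ] [301. 175.]
scene cup0_mid 0.65 [0.275 0.257 0.014] [444. 243.]
scene cup0_mid 0.49 [0.352 0.355 0.013] [461. 282.]
```

```bash
python3 -m creep '[{"tx":0.002,"ty":0.05,"tz":0,"ax":0,"ay":0,"az":0,"claw":75},{"tx":0.002,"ty":0.1,"tz":0,"ax":0,"ay":0,"az":0,"claw":75},{"tx":0.002,"ty":0.12,"tz":0,"ax":0,"ay":0,"az":0,"claw":75},{"tx":0.002,"ty":0.1315,"tz":0,"ax":0,"ay":0,"az":0,"claw":75},{"tx":0.002,"ty":0.1315,"tz":0,"ax":0,"ay":0,"az":0,"claw":40},{"tx":0.002,"ty":0.1315,"tz":0,"ax":0,"ay":0,"az":0,"claw":40},{"tx":0.002,"ty":0.1315,"tz":0,"ax":0,"ay":0,"az":0,"claw":40},{"tx":0.002,"ty":0.1315,"tz":0,"ax":0,"ay":0,"az":0,"claw":40},{"tx":0.002,"ty":0.1315,"tz":0,"ax":0,"ay":0,"az":0,"claw":40},{"tx":0.002,"ty":0.1315,"tz":0,"ax":0,"ay":0,"az":0,"claw":40}]' 25
python3 -m creep '[{"tx":0,"ty":-0.05,"tz":0,"ax":0,"ay":0,"az":0,"claw":40},{"tx":0,"ty":-0.1,"tz":0,"ax":0,"ay":0,"az":0,"claw":40},{"tx":0,"ty":-0.13,"tz":0,"ax":0,"ay":0,"az":0,"claw":40},{"tx":0.648,"ty":-0.13,"tz":0.051,"ax":0,"ay":0,"az":0,"claw":40},{"tx":0.648,"ty":-0.13,"tz":0.051,"ax":0,"ay":0,"az":0,"claw":40},{"tx":0.648,"ty":-0.13,"tz":0.051,"ax":0,"ay":0,"az":0,"claw":40},{"tx":0.648,"ty":-0.13,"tz":0.051,"ax":0,"ay":0,"az":0,"claw":40},{"tx":0.648,"ty":-0.13,"tz":0.051,"ax":0,"ay":0,"az":0,"claw":40},{"tx":0.648,"ty":-0.13,"tz":0.051,"ax":0,"ay":0,"az":0,"claw":40},{"tx":0.648,"ty":-0.13,"tz":0.051,"ax":0,"ay":0,"az":0,"claw":40}]' 25
python3 - <<'E'
from h import *
go([.4605,-.432,.101],0)
E
```

```text
time_s: 24.2
eef_pos: [0.411, 0.2181, 0.0206]
tool_rot: [-0.501, 0.499, -0.5, 0.501]
ft_force: [0.1, -2.3, 7.3]
gripper_width: 0.05
time_s: 25.2
eef_pos: [0.4371, -0.1331, 0.1499]
tool_rot: [-0.5, 0.5, -0.5, 0.5]
ft_force: [0.7, -0.8, -1.2]
gripper_width: 0.0505
t 25.2 tcp [ 0.4371 -0.1331  0.1499] w 0.0505 F [ 0.7 -0.8 -1.2]
shift [0.2989 0.0492 0.0234]
turn [-0.0008 -0.      0.0008]
turn [-1.2000e-03  3.1416e+00 -1.2000e-03]
```

```bash
python3 -m creep '[{"tx":0.299,"ty":0,"tz":0.023,"ax":0,"ay":0,"az":0,"claw":40},{"tx":0.299,"ty":0,"tz":0.023,"ax":0,"ay":0,"az":0,"claw":40},{"tx":0.299,"ty":0,"tz":0.023,"ax":0,"ay":0,"az":0,"claw":40},{"tx":0.299,"ty":0,"tz":0.023,"ax":0,"ay":0,"az":0,"claw":40},{"tx":0.299,"ty":0,"tz":0.023,"ax":0,"ay":0,"az":0,"claw":40},{"tx":0.299,"ty":0,"tz":0.023,"ax":0,"ay":0,"az":0,"claw":40},{"tx":0.299,"ty":0,"tz":0.023,"ax":0,"ay":0,"az":0,"claw":40},{"tx":0.299,"ty":0.02,"tz":0.023,"ax":0,"ay":0,"az":0,"claw":40},{"tx":0.299,"ty":0.04,"tz":0.023,"ax":0,"ay":0,"az":0,"claw":40},{"tx":0.299,"ty":0.049,"tz":0.023,"ax":0,"ay":0,"az":0,"claw":40}]' 25
python3 -m creep '[{"tx":0,"ty":0.003,"tz":0,"ax":0,"ay":0,"az":0,"claw":40},{"tx":0,"ty":0.006,"tz":0,"ax":0,"ay":0,"az":0,"claw":40},{"tx":0,"ty":0.009,"tz":0,"ax":0,"ay":0,"az":0,"claw":40},{"tx":0,"ty":0.012,"tz":0,"ax":0,"ay":0,"az":0,"claw":40},{"tx":0,"ty":0.014,"tz":0,"ax":0,"ay":0,"az":0,"claw":40},{"tx":0,"ty":0.016,"tz":0,"ax":0,"ay":0,"az":0,"claw":40},{"tx":0,"ty":0.018,"tz":0,"ax":0,"ay":0,"az":0,"claw":40},{"tx":0,"ty":0.02,"tz":0,"ax":0,"ay":0,"az":0,"claw":40},{"tx":0,"ty":0.021,"tz":0,"ax":0,"ay":0,"az":0,"claw":40},{"tx":0,"ty":0.021,"tz":0,"ax":0,"ay":0,"az":0,"claw":40}]' 25
```

```text
time_s: 26.2
eef_pos: [0.4594, -0.4288, 0.0987]
tool_rot: [0.5, -0.5, 0.501, -0.499]
ft_force: [-0.1, 0.6, -0.7]
gripper_width: 0.0503
time_s: 27.2
eef_pos: [0.4608, -0.4302, 0.0807]
tool_rot: [-0.5, 0.5, -0.5, 0.5]
ft_force: [-1.6, 1.1, 5.7]
gripper_width: 0.0503
```

```bash
python3 -m creep '[{"tx":0,"ty":0.001,"tz":0,"ax":0,"ay":0,"az":0,"claw":75},{"tx":0,"ty":0.001,"tz":0,"ax":0,"ay":0,"az":0,"claw":75},{"tx":0,"ty":0.001,"tz":0,"ax":0,"ay":0,"az":0,"claw":75},{"tx":0,"ty":0.0,"tz":0,"ax":0,"ay":0,"az":0,"claw":75},{"tx":0,"ty":-0.04,"tz":0,"ax":0,"ay":0,"az":0,"claw":75},{"tx":0,"ty":-0.07,"tz":0,"ax":0,"ay":0,"az":0,"claw":75},{"tx":-0.05,"ty":-0.07,"tz":0,"ax":0,"ay":0,"az":0,"claw":75},{"tx":-0.1,"ty":-0.07,"tz":0,"ax":0,"ay":0,"az":0,"claw":75},{"tx":-0.15,"ty":-0.07,"tz":0,"ax":0,"ay":0,"az":0,"claw":75},{"tx":-0.2,"ty":-0.07,"tz":0,"ax":0,"ay":0,"az":0,"claw":75}]' 25
python3 -m creep '[{"tx":-0.335,"ty":0,"tz":0,"ax":0,"ay":0,"az":0,"claw":75},{"tx":-0.335,"ty":0,"tz":0,"ax":0,"ay":0,"az":0,"claw":75},{"tx":-0.335,"ty":0,"tz":0,"ax":0,"ay":0,"az":0,"claw":75},{"tx":-0.335,"ty":0,"tz":0,"ax":0,"ay":0,"az":0,"claw":75},{"tx":-0.335,"ty":0,"tz":0,"ax":0,"ay":0,"az":0,"claw":75},{"tx":-0.335,"ty":0,"tz":0,"ax":0,"ay":0,"az":0,"claw":75},{"tx":-0.335,"ty":0,"tz":0,"ax":0,"ay":0,"az":0,"claw":75},{"tx":-0.335,"ty":0,"tz":-0.03,"ax":0,"ay":0,"az":0,"claw":75},{"tx":-0.335,"ty":0,"tz":-0.052,"ax":0,"ay":0,"az":0,"claw":75},{"tx":-0.335,"ty":0,"tz":-0.052,"ax":0,"ay":0,"az":0,"claw":75}]' 25
python3 - <<'E'
from h import *
t=camera('top');s=camera('scene')
c=lambda im,x,y:cv2.resize(im[y-38:y+38,x-38:x+38],(390,390),interpolation=cv2.INTER_CUBIC)
cv2.imwrite('pics/p5.png',np.hstack([c(t,491,250),c(s,213,155)]))
brass('top',(200,150,305,310),.03)
brass('scene',(330,220,420,350),.03)
print(pix('scene',[.409,.1035,.03]))
go([.409,.1035,.0195],0)
spots('scene','cup0_mid')
E
```

```text
time_s: 28.2
eef_pos: [0.4603, -0.2282, 0.1498]
tool_rot: [-0.5, 0.5, -0.5, 0.5]
ft_force: [1.4, 0.3, -0.2]
gripper_width: 0.0652
time_s: 29.2
eef_pos: [0.4055, 0.1051, 0.1492]
tool_rot: [-0.5, 0.502, -0.499, 0.499]
ft_force: [-0.7, -1.4, -1.1]
gripper_width: 0.0652
top 256 210 8.2 [0.5593 0.1457 0.03  ]
scene 376 269 11.9 [0.4616 0.1593 0.03  ]
scene 370 245 9.6 [0.4113 0.1023 0.03  ]
[370.44047166 244.68918414]
t 29.4 tcp [0.4097 0.1049 0.1499] w 0.0649 F [ 0.4 -0.8 -0.1]
shift [ 0.0015  0.1304 -0.0008]
turn [-0.0014 -0.001  -0.0006]
turn [ 9.0000e-04  3.1406e+00 -2.2000e-03]
scene cup0_mid 0.83 [0.351 0.353 0.011] [460. 282.]
scene cup0_mid 0.82 [ 0.463 -0.43   0.078] [210. 154.]
scene cup0_mid 0.64 [0.272 0.259 0.013] [445. 243.]
```

View pics/p5.png

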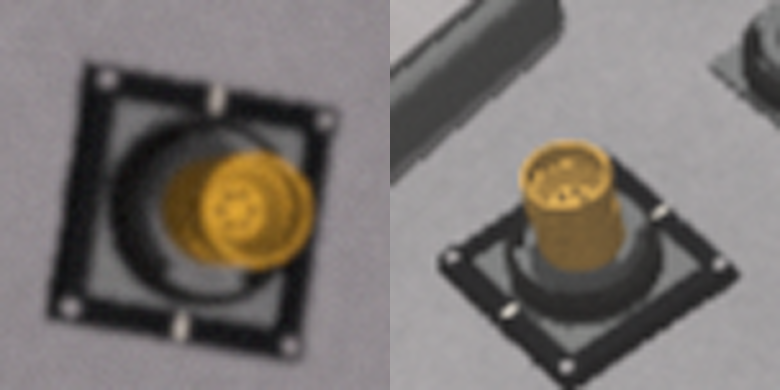

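The four-cup stack stands straight (scene crop about (567,205)). Now the fifth cup, which is near the arm's inner reach limit.

```bash
python3 -m creep '[{"tx":0.002,"ty":0.05,"tz":0,"ax":0,"ay":0,"az":0,"claw":75},{"tx":0.002,"ty":0.1,"tz":0,"ax":0,"ay":0,"az":0,"claw":75},{"tx":0.002,"ty":0.12,"tz":0,"ax":0,"ay":0,"az":0,"claw":75},{"tx":0.002,"ty":0.13,"tz":0,"ax":0,"ay":0,"az":0,"claw":75},{"tx":0.002,"ty":0.13,"tz":0,"ax":0,"ay":0,"az":0,"claw":75},{"tx":0.002,"ty":0.13,"tz":0,"ax":0,"ay":0,"az":0,"claw":75},{"tx":0.002,"ty":0.13,"tz":0,"ax":0,"ay":0,"az":0,"claw":75},{"tx":0.002,"ty":0.13,"tz":0,"ax":0,"ay":0,"az":0,"claw":75},{"tx":0.002,"ty":0.13,"tz":0,"ax":0,"ay":0,"az":0,"claw":75},{"tx":0.002,"ty":0.13,"tz":0,"ax":0,"ay":0,"az":0,"claw":75}]' 25
python3 -c "
from h import *
go([.409,.1035,.0195],0);print(get_obs()['joint_positions'])"
```

```text
time_s: 30.45
eef_pos: [0.4088, 0.1029, 0.02]
tool_rot: [-0.5, 0.5, -0.5, 0.5]
ft_force: [-0.1, -0.0, 0.2]
gripper_width: 0.0649
t 30.45 tcp [0.4088 0.1029 0.02  ] w 0.0649 F [-0.1 -0.   0.2]
shift [-0.0006  0.0005  0.0002]
turn [-0.0012 -0.0003  0.    ]
turn [-1.0000e-04  3.1412e+00 -1.8000e-03]
[ 0.17044293  0.45896291 -0.6213479   2.25961029  0.50979098  0.55797935
 -0.84311293]
```

```bash
python3 -m creep '[{"tx":0,"ty":0,"tz":0,"ax":0,"ay":0,"az":0,"claw":40},{"tx":0,"ty":0,"tz":0,"ax":0,"ay":0,"az":0,"claw":40},{"tx":0,"ty":0,"tz":0,"ax":0,"ay":0,"az":0,"claw":40},{"tx":0,"ty":0,"tz":0,"ax":0,"ay":0,"az":0,"claw":40},{"tx":0,"ty":0,"tz":0,"ax":0,"ay":0,"az":0,"claw":40},{"tx":0,"ty":0,"tz":0,"ax":0,"ay":0,"az":0,"claw":40},{"tx":0,"ty":-0.04,"tz":0,"ax":0,"ay":0,"az":0,"claw":40},{"tx":0,"ty":-0.09,"tz":0,"ax":0,"ay":0,"az":0,"claw":40},{"tx":0,"ty":-0.13,"tz":0.02,"ax":0,"ay":0,"az":0,"claw":40},{"tx":0,"ty":-0.13,"tz":0.052,"ax":0,"ay":0,"az":0,"claw":40}]' 25
python3 -m creep '[{"tx":0.534,"ty":0,"tz":0,"ax":0,"ay":0,"az":0,"claw":40},{"tx":0.534,"ty":0,"tz":0,"ax":0,"ay":0,"az":0,"claw":40},{"tx":0.534,"ty":0,"tz":0,"ax":0,"ay":0,"az":0,"claw":40},{"tx":0.534,"ty":0,"tz":0,"ax":0,"ay":0,"az":0,"claw":40},{"tx":0.534,"ty":0,"tz":0,"ax":0,"ay":0,"az":0,"claw":40},{"tx":0.534,"ty":0,"tz":0,"ax":0,"ay":0,"az":0,"claw":40},{"tx":0.534,"ty":0,"tz":0,"ax":0,"ay":0,"az":0,"claw":40},{"tx":0.534,"ty":0,"tz":0,"ax":0,"ay":0,"az":0,"claw":40},{"tx":0.534,"ty":0,"tz":0,"ax":0,"ay":0,"az":0,"claw":40},{"tx":0.534,"ty":0,"tz":0,"ax":0,"ay":0,"az":0,"claw":40}]' 25
python3 - <<'E'
from h import *
go([.4605,-.4315,.113],0)
E
```

```text
time_s: 31.45
eef_pos: [0.4631, 0.104, 0.1548]
tool_rot: [0.503, -0.498, 0.497, -0.503]
ft_force: [1.1, 0.3, -1.2]
gripper_width: 0.0488
time_s: 32.45
eef_pos: [0.4598, -0.399, 0.1492]
tool_rot: [0.5, -0.5, 0.5, -0.5]
ft_force: [1.8, -0.3, -0.9]
gripper_width: 0.0491
t 32.45 tcp [ 0.4598 -0.399   0.1492] w 0.0491 F [ 1.8 -0.3 -0.9]
shift [0.0325 0.0362 0.0007]
turn [ 0.0004 -0.0002 -0.0003]
turn [5.0000e-04 3.1414e+00 6.0000e-04]
```

```bash
python3 -m creep '[{"tx":0.032,"ty":0,"tz":0.001,"ax":0,"ay":0,"az":0,"claw":40},{"tx":0.032,"ty":0,"tz":0.001,"ax":0,"ay":0,"az":0,"claw":40},{"tx":0.032,"ty":0.015,"tz":0.001,"ax":0,"ay":0,"az":0,"claw":40},{"tx":0.032,"ty":0.03,"tz":0.001,"ax":0,"ay":0,"az":0,"claw":40},{"tx":0.032,"ty":0.038,"tz":0.001,"ax":0,"ay":0,"az":0,"claw":40},{"tx":0.032,"ty":0.043,"tz":0.001,"ax":0,"ay":0,"az":0,"claw":40},{"tx":0.032,"ty":0.047,"tz":0.001,"ax":0,"ay":0,"az":0,"claw":40},{"tx":0.032,"ty":0.051,"tz":0.001,"ax":0,"ay":0,"az":0,"claw":40},{"tx":0.032,"ty":0.054,"tz":0.001,"ax":0,"ay":0,"az":0,"claw":40},{"tx":0.032,"ty":0.0555,"tz":0.001,"ax":0,"ay":0,"az":0,"claw":40}]' 25
python3 -c "
from h import *
go([.457,.393,.23],0)"
```

```text
time_s: 33.45
eef_pos: [0.4615, -0.4291, 0.094]
tool_rot: [-0.5, 0.5, -0.5, 0.5]
ft_force: [0.5, 0.8, -0.3]
gripper_width: 0.0486
t 33.45 tcp [ 0.4615 -0.4291  0.094 ] w 0.0486 F [ 0.5  0.8 -0.3]
shift [-0.822  -0.1362 -0.0045]
turn [-0.0002 -0.      0.0002]
turn [-3.0000e-04  3.1416e+00 -2.0000e-04]
```

```bash
python3 -m creep '[{"tx":0,"ty":0.001,"tz":0,"ax":0,"ay":0,"az":0,"claw":40},{"tx":0,"ty":0.0015,"tz":0,"ax":0,"ay":0,"az":0,"claw":40},{"tx":0,"ty":0.0015,"tz":0,"ax":0,"ay":0,"az":0,"claw":75},{"tx":0,"ty":0.001,"tz":0,"ax":0,"ay":0,"az":0,"claw":75},{"tx":0,"ty":0.0,"tz":0,"ax":0,"ay":0,"az":0,"claw":75},{"tx":0,"ty":0,"tz":0,"ax":0,"ay":0,"az":0,"claw":75},{"tx":0,"ty":-0.03,"tz":0,"ax":0,"ay":0,"az":0,"claw":75},{"tx":0,"ty":-0.08,"tz":0,"ax":0,"ay":0,"az":0,"claw":75},{"tx":0,"ty":-0.12,"tz":0,"ax":0,"ay":0,"az":0,"claw":75},{"tx":-0.05,"ty":-0.12,"tz":0,"ax":0,"ay":0,"az":0,"claw":75}]' 25
python3 -m creep '[{"tx":-0.77,"ty":0,"tz":0.0,"ax":0,"ay":1.37,"az":0,"claw":75},{"tx":-0.77,"ty":0,"tz":0.0,"ax":0,"ay":1.37,"az":0,"claw":75},{"tx":-0.77,"ty":0,"tz":0.0,"ax":0,"ay":1.37,"az":0,"claw":75},{"tx":-0.77,"ty":0,"tz":0.0,"ax":0,"ay":1.37,"az":0,"claw":75},{"tx":-0.77,"ty":0,"tz":0.0,"ax":0,"ay":1.37,"az":0,"claw":75},{"tx":-0.77,"ty":0,"tz":0.0,"ax":0,"ay":1.37,"az":0,"claw":75},{"tx":-0.77,"ty":0,"tz":0.0,"ax":0,"ay":1.37,"az":0,"claw":75},{"tx":-0.77,"ty":0,"tz":0.0,"ax":0,"ay":1.37,"az":0,"claw":75},{"tx":-0.77,"ty":0,"tz":0.0,"ax":0,"ay":1.37,"az":0,"claw":75},{"tx":-0.77,"ty":0,"tz":0.0,"ax":0,"ay":1.37,"az":0,"claw":75}]' 25
python3 - <<'E'
from h import *
t=camera('top');s=camera('scene')
c=lambda im,x,y,r:cv2.resize(im[y-r:y+r,x-r:x+r],(390,390),interpolation=cv2.INTER_CUBIC)
cv2.imwrite('pics/p6.png',np.hstack([c(t,491,250,38),c(s,213,150,38)]))
go([.457,.393,.16],np.radians(-78.5)); print(get_obs()['joint_positions'].round(2) if hasattr(get_obs()['joint_positions'],'round') else get_obs()['joint_positions'])
for n in('top','scene'):
    for q in('cover_bar','cover_lug','base','base_lug'): spots(n,q)
E
```

```text
time_s: 34.45
eef_pos: [0.4635, -0.3874, 0.2199]
tool_rot: [-0.497, 0.497, -0.498, 0.508]
ft_force: [1.8, 1.0, 0.4]
gripper_width: 0.0653
time_s: 35.45
eef_pos: [0.4626, 0.0867, 0.2142]
tool_rot: [-0.072, 0.071, -0.703, 0.704]
ft_force: [0.7, -0.1, -0.0]
gripper_width: 0.065
t 35.55 tcp [0.4621 0.0931 0.2149] w 0.0651 F [0.2 0.2 0.2]
shift [-0.0599  0.056  -0.2937]
turn [ 0.0031  0.0176 -0.0026]
turn [-0.0041 -3.124  -0.0048]
[ 0.3   0.2  -0.67  1.98  0.14  1.   -1.78]
top cover_bar 0.94 [0.458 0.393 0.119] [140. 251.]
top base 0.92 [ 0.258 -0.428 -0.004] [487. 334.]
top base 0.25 [ 0.46  -0.428  0.092] [502. 252.]
top base 0.19 [ 0.465 -0.435  0.058] [500. 251.]
top base_lug 0.96 [ 0.25  -0.466  0.022] [506. 339.]
top base_lug 0.6 [ 0.46  -0.432  0.047] [497. 253.]
top base_lug 0.58 [ 0.497 -0.44   0.031] [497. 238.]
top base_lug 0.54 [ 0.461 -0.435  0.003] [491. 253.]
top base_lug 0.44 [ 0.518 -0.093 -0.001] [354. 229.]
top base_lug 0.35 [0.624 0.435 0.001] [141. 184.]
scene cover_bar 0.96 [0.457 0.392 0.122] [462. 300.]
scene cover_lug 0.69 [0.493 0.401 0.007] [448. 333.]
scene base 0.92 [ 0.46  -0.435  0.002] [213. 170.]
scene base 0.59 [ 0.259 -0.435  0.001] [257. 131.]
scene base 0.38 [0.464 0.156 0.008] [375. 273.]
scene base_lug 0.79 [ 0.251 -0.466  0.036] [250. 117.]
scene base_lug 0.71 [ 0.494 -0.443  0.033] [202. 169.]
```

View pics/p6.png

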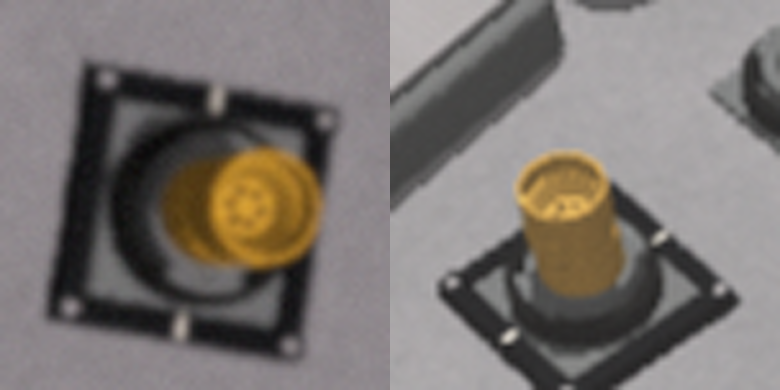

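Five cups are nested and upright. Now the cover.

```bash
python3 -m creep '[{"tx":-0.06,"ty":0,"tz":-0.294,"ax":0,"ay":0.018,"az":0,"claw":75},{"tx":-0.06,"ty":0,"tz":-0.294,"ax":0,"ay":0.018,"az":0,"claw":75},{"tx":-0.06,"ty":0,"tz":-0.294,"ax":0,"ay":0.018,"az":0,"claw":75},{"tx":-0.06,"ty":0,"tz":-0.294,"ax":0,"ay":0.018,"az":0,"claw":75},{"tx":-0.06,"ty":0,"tz":-0.294,"ax":0,"ay":0.018,"az":0,"claw":75},{"tx":-0.06,"ty":0,"tz":-0.294,"ax":0,"ay":0.018,"az":0,"claw":75},{"tx":-0.06,"ty":0,"tz":-0.294,"ax":0,"ay":0.018,"az":0,"claw":75},{"tx":-0.06,"ty":0.02,"tz":-0.294,"ax":0,"ay":0.018,"az":0,"claw":75},{"tx":-0.06,"ty":0.04,"tz":-0.294,"ax":0,"ay":0.018,"az":0,"claw":75},{"tx":-0.06,"ty":0.05,"tz":-0.294,"ax":0,"ay":0.018,"az":0,"claw":60}]' 25
python3 -c "
from h import *
shot('scene','g3.png',(400,230,520,350),5)
go([.457,.3925,.11],np.radians(-78.5))"
```

```text
time_s: 36.95
eef_pos: [0.4608, 0.3836, 0.1621]
tool_rot: [-0.066, 0.067, -0.703, 0.705]
ft_force: [1.6, 0.5, -0.3]
gripper_width: 0.0626
t 37.0 tcp [0.4603 0.3833 0.1612] w 0.0597 F [-0.2 -0.  -0.9]
shift [ 0.0013  0.0511 -0.0098]
turn [-0.0027 -0.0121  0.004 ]
turn [-0.0062  3.1295 -0.0042]
```

View pics/g3.png

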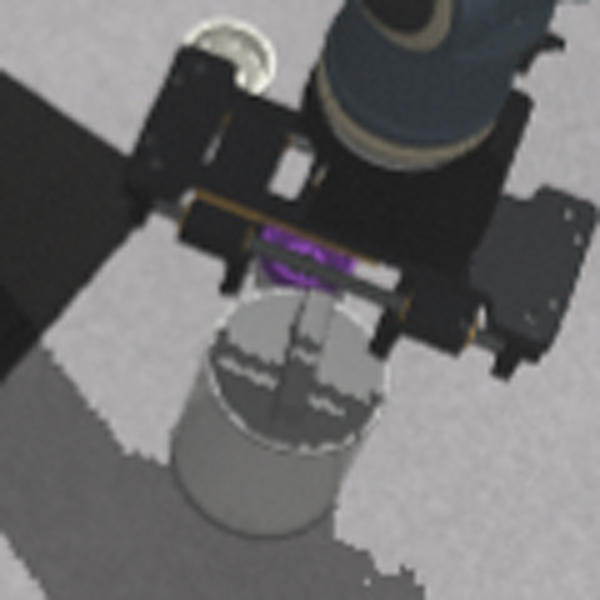

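The gripper straddles the bar (about (300,340) in the crop). I'll descend and grip.

```bash
python3 -m creep '[{"tx":0.001,"ty":0.01,"tz":-0.008,"ax":0,"ay":-0.006,"az":0,"claw":60},{"tx":0.001,"ty":0.03,"tz":-0.008,"ax":0,"ay":-0.006,"az":0,"claw":60},{"tx":0.001,"ty":0.045,"tz":-0.008,"ax":0,"ay":-0.006,"az":0,"claw":60},{"tx":0.001,"ty":0.05,"tz":-0.008,"ax":0,"ay":-0.006,"az":0,"claw":60},{"tx":0.001,"ty":0.05,"tz":-0.008,"ax":0,"ay":-0.006,"az":0,"claw":60},{"tx":0.001,"ty":0.05,"tz":-0.008,"ax":0,"ay":-0.006,"az":0,"claw":60},{"tx":0.001,"ty":0.05,"tz":-0.008,"ax":0,"ay":-0.006,"az":0,"claw":40},{"tx":0.001,"ty":0.05,"tz":-0.008,"ax":0,"ay":-0.006,"az":0,"claw":40},{"tx":0.001,"ty":0.05,"tz":-0.008,"ax":0,"ay":-0.006,"az":0,"claw":40},{"tx":0.001,"ty":0.05,"tz":-0.008,"ax":0,"ay":-0.006,"az":0,"claw":30}]' 40
python3 -m creep '[{"tx":0,"ty":0,"tz":0,"ax":0,"ay":0,"az":0,"claw":20},{"tx":0,"ty":0,"tz":0,"ax":0,"ay":0,"az":0,"claw":10},{"tx":0,"ty":0,"tz":0,"ax":0,"ay":0,"az":0,"claw":0},{"tx":0,"ty":0,"tz":0,"ax":0,"ay":0,"az":0,"claw":0},{"tx":0,"ty":0,"tz":0,"ax":0,"ay":0,"az":0,"claw":0},{"tx":0,"ty":0,"tz":0,"ax":0,"ay":0,"az":0,"claw":0},{"tx":0,"ty":0,"tz":0,"ax":0,"ay":0,"az":0,"claw":0},{"tx":0,"ty":0,"tz":0,"ax":0,"ay":0,"az":0,"claw":0},{"tx":0,"ty":0,"tz":0,"ax":0,"ay":0,"az":0,"claw":0},{"tx":0,"ty":0,"tz":0,"ax":0,"ay":0,"az":0,"claw":0}]' 55
python3 -c "
from h import *
p,R=axes(); print('jaw yaw',np.degrees(np.arctan2(R[1,2],R[0,2])), 'tilt',R[:,1])"
```

```text
time_s: 38.0
eef_pos: [0.4583, 0.3933, 0.1143]
tool_rot: [0.069, -0.069, 0.704, -0.704]
ft_force: [0.4, 0.2, -0.6]
gripper_width: 0.0331
time_s: 39.0
eef_pos: [0.4582, 0.3933, 0.1141]
tool_rot: [-0.069, 0.069, -0.704, 0.704]
ft_force: [0.4, 0.8, -2.1]
gripper_width: 0.0136
t 39.0 tcp [0.4582 0.3933 0.1141] w 0.0136 F [ 0.4  0.8 -2.1]
jaw yaw -78.76200791301679 tilt [ 8.69141074e-05 -4.99093372e-05 -9.99999995e-01]
```

```bash
python3 -m creep '[{"tx":0,"ty":-0.02,"tz":0,"ax":0,"ay":0,"az":0,"claw":0},{"tx":0,"ty":-0.05,"tz":0,"ax":0,"ay":0,"az":0,"claw":0},{"tx":0,"ty":-0.09,"tz":0,"ax":0,"ay":0,"az":0,"claw":0},{"tx":0,"ty":-0.13,"tz":0,"ax":0,"ay":0,"az":0,"claw":0},{"tx":0,"ty":-0.14,"tz":0,"ax":0,"ay":0,"az":0,"claw":0},{"tx":0,"ty":-0.14,"tz":0,"ax":0,"ay":0,"az":0,"claw":0},{"tx":0,"ty":-0.14,"tz":0,"ax":0,"ay":0,"az":0,"claw":0},{"tx":0,"ty":-0.14,"tz":0,"ax":0,"ay":0,"az":0,"claw":0},{"tx":0,"ty":-0.14,"tz":0,"ax":0,"ay":0,"az":0,"claw":0},{"tx":0,"ty":-0.14,"tz":0,"ax":0,"ay":0,"az":0,"claw":0}]' 55
python3 - <<'E'
from h import *
import itertools
for n,(x0,y0,x1,y1),tag in(('top',(455,215,530,290),0),('scene',(170,130,255,210),1)):
    im=camera(n)[y0:y1,x0:x1];g=cv2.cvtColor(im,cv2.COLOR_BGR2GRAY).astype(int)
    cv2.imwrite('pics/j%d.png'%tag,im)
    # dots: bright blobs vs local median
    th=cv2.morphologyEx(g.astype(np.uint8),cv2.MORPH_TOPHAT,np.ones((7,7)))
    N,l,st,ce=cv2.connectedComponentsWithStats((th>55).astype(np.uint8))
    for i in range(1,N):
        if st[i,4]>=2:
            m=l==i;yy,xx=np.nonzero(m);wt=th[m].astype(float)
            u=np.array([(xx*wt).sum(),(yy*wt).sum()])/wt.sum()+[x0,y0];print(n,u.round(1),st[i,4],ray(n,u,.016).round(4),ray(n,u,.016).round(4)[:2]-[.461,-.433])
go([.461,-.433,.254],np.radians(-33))
E
```

```text
time_s: 40.0
eef_pos: [0.4579, 0.3929, 0.2528]
tool_rot: [-0.069, 0.07, -0.703, 0.704]
ft_force: [-0.1, 0.0, -1.7]
gripper_width: 0.0139
top [473.5 227.2] 10 [ 0.5236 -0.3858  0.016 ] [0.0626 0.0472]
top [494.8 231.3] 13 [ 0.5139 -0.4398  0.016 ] [ 0.0529 -0.0068]
top [477.  236.7] 29 [ 0.5003 -0.3944  0.016 ] [0.0393 0.0386]
top [485.  233.5] 2 [ 0.5082 -0.4148  0.016 ] [0.0472 0.0182]
top [475.8 264.7] 68 [ 0.4317 -0.3909  0.016 ] [-0.0293  0.0421]
top [503.1 271.1] 28 [ 0.416  -0.4604  0.016 ] [-0.045  -0.0274]
top [466.1 271.2] 8 [ 0.4156 -0.3667  0.016 ] [-0.0454  0.0663]
top [487.8 274.9] 16 [ 0.4067 -0.4214  0.016 ] [-0.0543  0.0116]
scene [171.2 130.8] 11 [ 0.4315 -0.639   0.016 ] [-0.0295 -0.206 ]
scene [253.5 130. ] 2 [ 0.273  -0.4358  0.016 ] [-0.188  -0.0028]
scene [201.6 150.8] 5 [ 0.4339 -0.5059  0.016 ] [-0.0271 -0.0729]
scene [212.  151.5] 2 [ 0.4168 -0.4786  0.016 ] [-0.0442 -0.0456]
scene [206.  152.5] 2 [ 0.4307 -0.4904  0.016 ] [-0.0303 -0.0574]
scene [209.5 153. ] 2 [ 0.4257 -0.4805  0.016 ] [-0.0353 -0.0475]
scene [226.8 158.1] 6 [ 0.409  -0.4247  0.016 ] [-0.052   0.0083]
scene [229.8 168.4] 46 [ 0.4334 -0.3905  0.016 ] [-0.0276  0.0425]
scene [195.  168.4] 32 [ 0.4961 -0.4733  0.016 ] [ 0.0351 -0.0403]
scene [186.7 166.7] 3 [ 0.5064 -0.4977  0.016 ] [ 0.0454 -0.0647]
scene [200.1 166.6] 6 [ 0.4819 -0.4658  0.016 ] [ 0.0209 -0.0328]
scene [238.6 168.3] 3 [ 0.4172 -0.3695  0.016 ] [-0.0438  0.0635]
scene [197.9 177. ] 7 [ 0.5147 -0.4433  0.016 ] [ 0.0537 -0.0103]
scene [211.3 181.8] 36 [ 0.504  -0.3993  0.016 ] [0.043  0.0337]
scene [208.9 187.9] 8 [ 0.5248 -0.3894  0.016 ] [0.0638 0.0436]
t 40.1 tcp [0.458  0.3932 0.2534] w 0.0136 F [-0.5 -0.6 -1.4]
shift [ 1.582e-01 -1.000e-04  8.109e-01]
turn [-0.     -0.7986  0.001 ]
turn [-1.300e-03  2.343e+00 -0.000e+00]
```

```bash
python3 -m creep '[{"tx":0.09,"ty":0,"tz":0.465,"ax":0,"ay":-0.764,"az":0,"claw":0},{"tx":0.09,"ty":0,"tz":0.465,"ax":0,"ay":-0.764,"az":0,"claw":0},{"tx":0.09,"ty":0,"tz":0.465,"ax":0,"ay":-0.764,"az":0,"claw":0},{"tx":0.09,"ty":0,"tz":0.465,"ax":0,"ay":-0.764,"az":0,"claw":0},{"tx":0.09,"ty":0,"tz":0.465,"ax":0,"ay":-0.764,"az":0,"claw":0},{"tx":0.09,"ty":0,"tz":0.465,"ax":0,"ay":-0.764,"az":0,"claw":0},{"tx":0.09,"ty":0,"tz":0.465,"ax":0,"ay":-0.764,"az":0,"claw":0},{"tx":0.09,"ty":0,"tz":0.465,"ax":0,"ay":-0.764,"az":0,"claw":0},{"tx":0.09,"ty":0,"tz":0.465,"ax":0,"ay":-0.764,"az":0,"claw":0},{"tx":0.09,"ty":0,"tz":0.465,"ax":0,"ay":-0.764,"az":0,"claw":0}]' 55
python3 - <<'E'
from h import *
go([.461,-.4325,.254],np.radians(-35));print(np.round(get_obs()['joint_positions'],2))
E
```

```text
time_s: 41.1
eef_pos: [0.4601, -0.0828, 0.2544]
tool_rot: [-0.326, 0.326, -0.627, 0.628]
ft_force: [1.6, 0.6, -1.5]
gripper_width: 0.0133
t 41.1 tcp [ 0.4601 -0.0828  0.2544] w 0.0133 F [ 1.6  0.6 -1.5]
shift [0.2858 0.0007 0.2015]
turn [-0.0013 -0.0007  0.0004]
turn [-6.0000e-04  3.1409e+00 -2.0000e-03]
[ 0.76  0.16 -0.74  1.93  0.12  1.09 -0.64]
```

```bash
python3 -m creep '[{"tx":0.286,"ty":0,"tz":0.2015,"ax":0,"ay":0,"az":0,"claw":0},{"tx":0.286,"ty":0,"tz":0.2015,"ax":0,"ay":0,"az":0,"claw":0},{"tx":0.286,"ty":0,"tz":0.2015,"ax":0,"ay":0,"az":0,"claw":0},{"tx":0.286,"ty":0,"tz":0.2015,"ax":0,"ay":0,"az":0,"claw":0},{"tx":0.286,"ty":0,"tz":0.2015,"ax":0,"ay":0,"az":0,"claw":0},{"tx":0.286,"ty":0,"tz":0.2015,"ax":0,"ay":0,"az":0,"claw":0},{"tx":0.286,"ty":0,"tz":0.2015,"ax":0,"ay":0,"az":0,"claw":0},{"tx":0.286,"ty":0,"tz":0.2015,"ax":0,"ay":0,"az":0,"claw":0},{"tx":0.286,"ty":0,"tz":0.2015,"ax":0,"ay":0,"az":0,"claw":0},{"tx":0.286,"ty":0,"tz":0.2015,"ax":0,"ay":0,"az":0,"claw":0}]' 55
python3 - <<'E'
from h import *
go([.461,-.4325,.15],np.radians(-35));print(np.round(get_obs()['joint_positions'],2))
t=camera('top');s=camera('scene')
c=lambda im,x,y:cv2.resize(im[y-45:y+45,x-45:x+45],(390,390),interpolation=cv2.INTER_CUBIC)
cv2.imwrite('pics/p7.png',np.hstack([c(t,500,250),c(s,213,140)]))
E
```

```text
time_s: 42.1
eef_pos: [0.4622, -0.4285, 0.254]
tool_rot: [0.327, -0.327, 0.627, -0.627]
ft_force: [0.3, -0.2, -3.3]
gripper_width: 0.0134
t 42.1 tcp [ 0.4622 -0.4285  0.254 ] w 0.0134 F [ 0.3 -0.2 -3.3]
shift [0.0041 0.104  0.0013]
turn [ 0.0005  0.0023 -0.0011]
turn [-1.7000e-03 -3.1393e+00 -7.0000e-04]
[ 1.07  0.42 -0.54  1.58  0.23  1.2  -0.12]
```

View pics/p7.png

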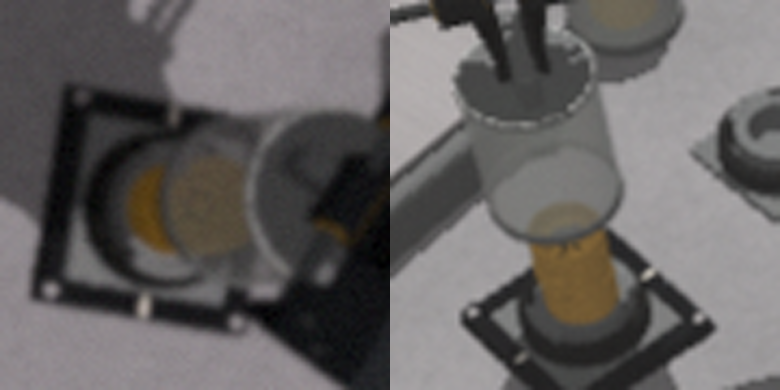

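```bash
python3 -m creep '[{"tx":0,"ty":0.0,"tz":0,"ax":0,"ay":0,"az":0,"claw":0},{"tx":0,"ty":0.01,"tz":0,"ax":0,"ay":0,"az":0,"claw":0},{"tx":0,"ty":0.025,"tz":0,"ax":0,"ay":0,"az":0,"claw":0},{"tx":0,"ty":0.04,"tz":0,"ax":0,"ay":0,"az":0,"claw":0},{"tx":0,"ty":0.055,"tz":0,"ax":0,"ay":0,"az":0,"claw":0},{"tx":0,"ty":0.07,"tz":0,"ax":0,"ay":0,"az":0,"claw":0},{"tx":0,"ty":0.08,"tz":0,"ax":0,"ay":0,"az":0,"claw":0},{"tx":0,"ty":0.088,"tz":0,"ax":0,"ay":0,"az":0,"claw":0},{"tx":0,"ty":0.094,"tz":0,"ax":0,"ay":0,"az":0,"claw":0},{"tx":0,"ty":0.098,"tz":0,"ax":0,"ay":0,"az":0,"claw":0}]' 55
python3 -c "
from h import *
go([.461,-.4325,.1401],np.radians(-35))"
```

```text
time_s: 43.2
eef_pos: [0.4617, -0.4302, 0.1557]
tool_rot: [-0.327, 0.326, -0.627, 0.627]
ft_force: [0.3, -0.0, -1.0]
gripper_width: 0.0134
t 43.2 tcp [ 0.4617 -0.4302  0.1557] w 0.0134 F [ 0.3 -0.  -1. ]
shift [0.0023 0.0156 0.0007]
turn [-0.0003  0.0001 -0.    ]
turn [-1.0000e-04 -3.1415e+00  4.0000e-04]
```

```bash
python3 -m creep '[{"tx":0.0015,"ty":0.002,"tz":0.0005,"ax":0,"ay":0,"az":0,"claw":0},{"tx":0.0015,"ty":0.004,"tz":0.0005,"ax":0,"ay":0,"az":0,"claw":0},{"tx":0.0015,"ty":0.006,"tz":0.0005,"ax":0,"ay":0,"az":0,"claw":0},{"tx":0.0015,"ty":0.008,"tz":0.0005,"ax":0,"ay":0,"az":0,"claw":0},{"tx":0.0015,"ty":0.01,"tz":0.0005,"ax":0,"ay":0,"az":0,"claw":0},{"tx":0.0015,"ty":0.012,"tz":0.0005,"ax":0,"ay":0,"az":0,"claw":0},{"tx":0.0015,"ty":0.014,"tz":0.0005,"ax":0,"ay":0,"az":0,"claw":0},{"tx":0.0015,"ty":0.0155,"tz":0.0005,"ax":0,"ay":0,"az":0,"claw":0},{"tx":0.0015,"ty":0.0165,"tz":0.0005,"ax":0,"ay":0,"az":0,"claw":0},{"tx":0.0015,"ty":0.0165,"tz":0.0005,"ax":0,"ay":0,"az":0,"claw":0}]' 55
python3 -c "
from h import *
go([.461,-.4325,.133],np.radians(-35));print(get_obs()['moment'])"
```

```text
time_s: 44.2
eef_pos: [0.4607, -0.4324, 0.1394]
tool_rot: [-0.326, 0.327, -0.627, 0.628]
ft_force: [-0.3, -1.7, -0.8]
gripper_width: 0.0136
t 44.2 tcp [ 0.4607 -0.4324  0.1394] w 0.0136 F [-0.3 -1.7 -0.8]
shift [-0.0001  0.0064  0.0003]
turn [-0.0003 -0.0004  0.0009]
turn [-1.4000e-03  3.1412e+00 -4.0000e-04]
[-0.43328757  0.20864006  0.0088193 ]
```

```bash
python3 -m creep '[{"tx":0,"ty":0.001,"tz":0,"ax":0,"ay":0,"az":0,"claw":0},{"tx":0,"ty":0.002,"tz":0,"ax":0,"ay":0,"az":0,"claw":0},{"tx":0,"ty":0.003,"tz":0,"ax":0,"ay":0,"az":0,"claw":0},{"tx":0,"ty":0.004,"tz":0,"ax":0,"ay":0,"az":0,"claw":0},{"tx":0,"ty":0.005,"tz":0,"ax":0,"ay":0,"az":0,"claw":0},{"tx":0,"ty":0.006,"tz":0,"ax":0,"ay":0,"az":0,"claw":0},{"tx":0,"ty":0.0065,"tz":0,"ax":0,"ay":0,"az":0,"claw":0},{"tx":0,"ty":0.0065,"tz":0,"ax":0,"ay":0,"az":0,"claw":0},{"tx":0,"ty":0.0065,"tz":0,"ax":0,"ay":0,"az":0,"claw":0},{"tx":0,"ty":0.0065,"tz":0,"ax":0,"ay":0,"az":0,"claw":0}]' 55
python3 -c "
from h import *
go([.461,-.4325,.133],np.radians(-100));print(get_obs()['moment'])"
```

```text
time_s: 45.2
eef_pos: [0.4611, -0.4324, 0.1339]
tool_rot: [-0.326, 0.327, -0.627, 0.628]
ft_force: [-3.3, -2.1, 6.5]
gripper_width: 0.0137
t 45.2 tcp [ 0.4611 -0.4324  0.1339] w 0.0137 F [-3.3 -2.1  6.5]
shift [ 0.0001  0.0009 -0.    ]
turn [-1.5000e-03  1.1342e+00  4.0000e-04]
turn [ 4.0000e-04 -2.0074e+00  1.7000e-03]
[-0.55431978  0.74149999 -0.01666727]
```

```bash
python3 -m creep '[{"tx":0,"ty":0.001,"tz":0,"ax":0,"ay":0.06,"az":0,"claw":0},{"tx":0,"ty":0.001,"tz":0,"ax":0,"ay":0.12,"az":0,"claw":0},{"tx":0,"ty":0.001,"tz":0,"ax":0,"ay":0.18,"az":0,"claw":0},{"tx":0,"ty":0.001,"tz":0,"ax":0,"ay":0.24,"az":0,"claw":0},{"tx":0,"ty":0.001,"tz":0,"ax":0,"ay":0.3,"az":0,"claw":0},{"tx":0,"ty":0.001,"tz":0,"ax":0,"ay":0.36,"az":0,"claw":0},{"tx":0,"ty":0.001,"tz":0,"ax":0,"ay":0.42,"az":0,"claw":0},{"tx":0,"ty":0.001,"tz":0,"ax":0,"ay":0.48,"az":0,"claw":0},{"tx":0,"ty":0.001,"tz":0,"ax":0,"ay":0.54,"az":0,"claw":0},{"tx":0,"ty":0.001,"tz":0,"ax":0,"ay":0.6,"az":0,"claw":0}]' 55
python3 -c "
from h import *
go([.461,-.4325,.133],np.radians(-100));print(get_obs()['moment'])"
```

```text
time_s: 46.2
eef_pos: [0.4613, -0.4325, 0.1329]
tool_rot: [-0.126, 0.126, -0.695, 0.696]
ft_force: [-3.0, -2.2, 5.9]
gripper_width: 0.0136
t 46.2 tcp [ 0.4613 -0.4325  0.1329] w 0.0136 F [-3.  -2.2  5.9]
shift [ 0.0003 -0.0001 -0.0001]
turn [-1.800e-03  5.326e-01 -5.000e-04]
turn [-7.000e-04 -2.609e+00  2.400e-03]
[-0.50430105  0.69829231  0.20668199]
```

```bash
python3 -m creep '[{"tx":0,"ty":0,"tz":0,"ax":0,"ay":0.07,"az":0,"claw":0},{"tx":0,"ty":0,"tz":0,"ax":0,"ay":0.14,"az":0,"claw":0},{"tx":0,"ty":0,"tz":0,"ax":0,"ay":0.21,"az":0,"claw":0},{"tx":0,"ty":0,"tz":0,"ax":0,"ay":0.28,"az":0,"claw":0},{"tx":0,"ty":0,"tz":0,"ax":0,"ay":0.35,"az":0,"claw":0},{"tx":0,"ty":0,"tz":0,"ax":0,"ay":0.42,"az":0,"claw":0},{"tx":0,"ty":0,"tz":0,"ax":0,"ay":0.48,"az":0,"claw":0},{"tx":0,"ty":0,"tz":0,"ax":0,"ay":0.535,"az":0,"claw":0},{"tx":0,"ty":0,"tz":0,"ax":0,"ay":0.535,"az":0,"claw":0},{"tx":0,"ty":0,"tz":0,"ax":0,"ay":0.535,"az":0,"claw":0}]' 55
python3 -c "
from h import *
go([.461,-.4325,.137],np.radians(-100));print(get_obs()['moment'])"
```

```text
time_s: 47.2
eef_pos: [0.4614, -0.4323, 0.1329]
tool_rot: [0.061, -0.062, -0.704, 0.705]
ft_force: [-3.3, -2.4, 6.5]
gripper_width: 0.0138
t 47.2 tcp [ 0.4614 -0.4323  0.1329] w 0.0138 F [-3.3 -2.4  6.5]
shift [ 0.0004 -0.0041  0.0003]
turn [-0.0013 -0.0005 -0.0012]
turn [ 1.9000e-03  3.1411e+00 -2.1000e-03]
[-0.43287352  0.70236193  0.02912866]
```

```bash
python3 -m creep '[{"tx":0,"ty":0,"tz":0,"ax":0,"ay":0.02,"az":0,"claw":0},{"tx":0,"ty":0,"tz":0,"ax":0,"ay":0.03,"az":0,"claw":0},{"tx":0,"ty":-0.001,"tz":0,"ax":0,"ay":0.03,"az":0,"claw":0},{"tx":0,"ty":-0.002,"tz":0,"ax":0,"ay":0.03,"az":0,"claw":0},{"tx":0,"ty":-0.003,"tz":0,"ax":0,"ay":0.03,"az":0,"claw":0},{"tx":0,"ty":-0.004,"tz":0,"ax":0,"ay":0.03,"az":0,"claw":0},{"tx":0,"ty":-0.005,"tz":0,"ax":0,"ay":0.03,"az":0,"claw":0},{"tx":0,"ty":-0.006,"tz":0,"ax":0,"ay":0.03,"az":0,"claw":0},{"tx":0,"ty":-0.006,"tz":0,"ax":0,"ay":0.03,"az":0,"claw":0},{"tx":0,"ty":-0.006,"tz":0,"ax":0,"ay":0.03,"az":0,"claw":0}]' 55
python3 -c "
from h import *
go([.461,-.4325,.137],np.radians(-100));print(get_obs()['moment'])"
```

```text
time_s: 48.2
eef_pos: [0.4608, -0.4304, 0.1366]
tool_rot: [-0.073, 0.072, 0.704, -0.703]
ft_force: [0.2, -0.7, -7.6]
gripper_width: 0.0137
t 48.2 tcp [ 0.4608 -0.4304  0.1366] w 0.0137 F [ 0.2 -0.7 -7.6]
shift [-0.0006 -0.0004  0.002 ]
turn [ 0.0022 -0.0299  0.002 ]
turn [-3.0000e-03  3.1117e+00  3.4000e-03]
[-0.43395394 -0.07677203 -0.04844486]
```

Locked: pulling up at locked height carries about 7.6 N, roughly the whole canister's weight. Next I'll lift it and carry it to the tray.

```bash
python3 -m creep '[{"tx":0,"ty":-0.005,"tz":0,"ax":0,"ay":0,"az":0,"claw":0},{"tx":0,"ty":-0.012,"tz":0,"ax":0,"ay":0,"az":0,"claw":0},{"tx":0,"ty":-0.02,"tz":0,"ax":0,"ay":0,"az":0,"claw":0},{"tx":0,"ty":-0.03,"tz":0,"ax":0,"ay":0,"az":0,"claw":0},{"tx":0,"ty":-0.04,"tz":0,"ax":0,"ay":0,"az":0,"claw":0},{"tx":0,"ty":-0.055,"tz":0,"ax":0,"ay":0,"az":0,"claw":0},{"tx":0,"ty":-0.07,"tz":0,"ax":0,"ay":0,"az":0,"claw":0},{"tx":0,"ty":-0.085,"tz":0,"ax":0,"ay":0,"az":0,"claw":0},{"tx":0,"ty":-0.09,"tz":0,"ax":0,"ay":0,"az":0,"claw":0},{"tx":0,"ty":-0.09,"tz":0,"ax":0,"ay":0,"az":0,"claw":0}]' 60
python3 - <<'E'
from h import *
go([.5185,-.0915,.227],np.radians(-100));print(get_obs()['moment'])
t=camera('top');s=camera('scene')
c=lambda im,x,y:cv2.resize(im[y-45:y+45,x-45:x+45],(390,390),interpolation=cv2.INTER_CUBIC)
cv2.imwrite('pics/p8.png',np.hstack([c(t,500,250),c(s,213,140)]))
E
```

```text
time_s: 49.2
eef_pos: [0.4617, -0.4321, 0.2296]
tool_rot: [0.072, -0.073, -0.703, 0.704]
ft_force: [0.6, 0.4, -7.8]
gripper_width: 0.0135
t 49.2 tcp [ 0.4617 -0.4321  0.2296] w 0.0135 F [ 0.6  0.4 -7.8]
shift [ 0.0137  0.0021 -0.345 ]
turn [-0.0014 -0.0304 -0.0024]
turn [ 3.7000e-03  3.1111e+00 -2.2000e-03]
[ 0.05177547 -0.02106576 -0.05331084]
```

View pics/p8.png

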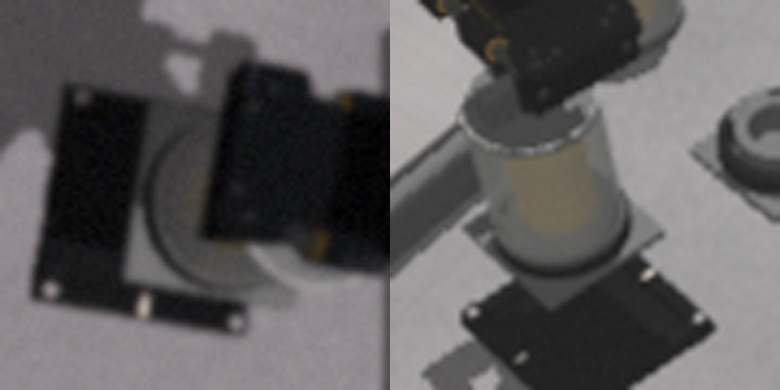

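The closed canister hangs level below the gripper and the jig is empty. Now to the tray.

```bash
python3 -m creep '[{"tx":0.001,"ty":0,"tz":-0.02,"ax":0,"ay":0,"az":0,"claw":0},{"tx":0.003,"ty":0,"tz":-0.06,"ax":0,"ay":0,"az":0,"claw":0},{"tx":0.005,"ty":0,"tz":-0.105,"ax":0,"ay":0,"az":0,"claw":0},{"tx":0.006,"ty":0,"tz":-0.15,"ax":0,"ay":0,"az":0,"claw":0},{"tx":0.008,"ty":0,"tz":-0.195,"ax":0,"ay":0,"az":0,"claw":0},{"tx":0.01,"ty":0,"tz":-0.24,"ax":0,"ay":0,"az":0,"claw":0},{"tx":0.012,"ty":0,"tz":-0.28,"ax":0,"ay":0,"az":0,"claw":0},{"tx":0.013,"ty":0,"tz":-0.315,"ax":0,"ay":0,"az":0,"claw":0},{"tx":0.0135,"ty":0,"tz":-0.338,"ax":0,"ay":0,"az":0,"claw":0},{"tx":0.0135,"ty":0,"tz":-0.345,"ax":0,"ay":0,"az":0,"claw":0}]' 60
python3 -m creep '[{"tx":0,"ty":0,"tz":0,"ax":0,"ay":0,"az":0,"claw":0},{"tx":0,"ty":0.01,"tz":0,"ax":0,"ay":0,"az":0,"claw":0},{"tx":0,"ty":0.025,"tz":0,"ax":0,"ay":0,"az":0,"claw":0},{"tx":0,"ty":0.04,"tz":0,"ax":0,"ay":0,"az":0,"claw":0},{"tx":0,"ty":0.055,"tz":0,"ax":0,"ay":0,"az":0,"claw":0},{"tx":0,"ty":0.065,"tz":0,"ax":0,"ay":0,"az":0,"claw":0},{"tx":0,"ty":0.073,"tz":0,"ax":0,"ay":0,"az":0,"claw":0},{"tx":0,"ty":0.079,"tz":0,"ax":0,"ay":0,"az":0,"claw":0},{"tx":0,"ty":0.082,"tz":0,"ax":0,"ay":0,"az":0,"claw":0},{"tx":0,"ty":0.082,"tz":0,"ax":0,"ay":0,"az":0,"claw":0}]' 60
python3 - <<'E'
from h import *
go([.5185,-.0915,.137],np.radians(-100))
s=camera('scene')
cv2.imwrite('pics/p9.png',cv2.resize(s[150:290,220:370],None,fx=4,fy=4,interpolation=cv2.INTER_CUBIC))
E
```

```text
time_s: 50.3
eef_pos: [0.5179, -0.0863, 0.2277]
tool_rot: [-0.07, 0.07, 0.704, -0.703]
ft_force: [0.1, -0.4, -7.5]
gripper_width: 0.0134
time_s: 51.3
eef_pos: [0.5181, -0.0912, 0.1459]
tool_rot: [0.072, -0.072, -0.703, 0.703]
ft_force: [0.5, 0.5, -6.1]
gripper_width: 0.0137
t 51.3 tcp [ 0.5181 -0.0912  0.1459] w 0.0137 F [ 0.5  0.5 -6.1]
shift [-0.0005  0.0089  0.0002]
turn [-0.0001 -0.0305  0.0002]
turn [-3.0000e-04  3.1111e+00 -1.0000e-04]
```

View pics/p9.png

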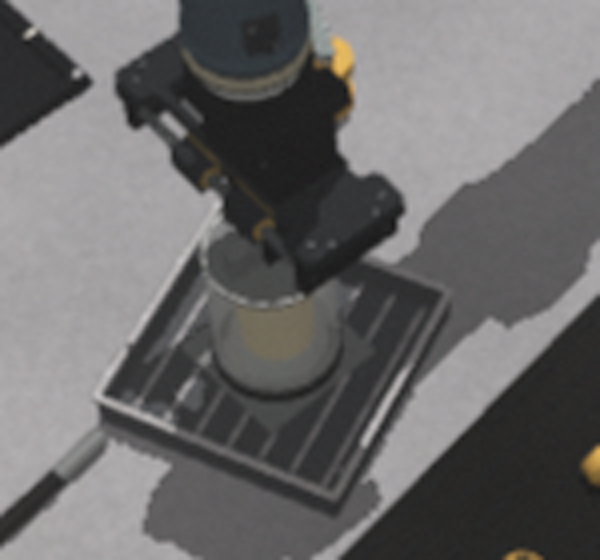

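Centred over the tray. I'll lower gently until the weight is off the wrist.

```bash
python3 -m creep '[{"tx":0,"ty":0.002,"tz":0,"ax":0,"ay":0,"az":0,"claw":0},{"tx":0,"ty":0.004,"tz":0,"ax":0,"ay":0,"az":0,"claw":0},{"tx":0,"ty":0.005,"tz":0,"ax":0,"ay":0,"az":0,"claw":0},{"tx":0,"ty":0.006,"tz":0,"ax":0,"ay":0,"az":0,"claw":0},{"tx":0,"ty":0.007,"tz":0,"ax":0,"ay":0,"az":0,"claw":0},{"tx":0,"ty":0.008,"tz":0,"ax":0,"ay":0,"az":0,"claw":0},{"tx":0,"ty":0.009,"tz":0,"ax":0,"ay":0,"az":0,"claw":0},{"tx":0,"ty":0.0095,"tz":0,"ax":0,"ay":0,"az":0,"claw":0},{"tx":0,"ty":0.0095,"tz":0,"ax":0,"ay":0,"az":0,"claw":0},{"tx":0,"ty":0.0095,"tz":0,"ax":0,"ay":0,"az":0,"claw":0}]' 60
```

```text
time_s: 52.35
eef_pos: [0.5182, -0.0911, 0.1366]
tool_rot: [0.072, -0.072, -0.703, 0.703]
ft_force: [0.2, -0.2, -7.4]
gripper_width: 0.0139
```

```bash
python3 -m creep '[{"tx":0,"ty":0.0005,"tz":0,"ax":0,"ay":0,"az":0,"claw":0},{"tx":0,"ty":0.001,"tz":0,"ax":0,"ay":0,"az":0,"claw":0},{"tx":0,"ty":0.0015,"tz":0,"ax":0,"ay":0,"az":0,"claw":0},{"tx":0,"ty":0.002,"tz":0,"ax":0,"ay":0,"az":0,"claw":0},{"tx":0,"ty":0.002,"tz":0,"ax":0,"ay":0,"az":0,"claw":0},{"tx":0,"ty":0.002,"tz":0,"ax":0,"ay":0,"az":0,"claw":0},{"tx":0,"ty":0.002,"tz":0,"ax":0,"ay":0,"az":0,"claw":0},{"tx":0,"ty":0.002,"tz":0,"ax":0,"ay":0,"az":0,"claw":0},{"tx":0,"ty":0.002,"tz":0,"ax":0,"ay":0,"az":0,"claw":0},{"tx":0,"ty":0.002,"tz":0,"ax":0,"ay":0,"az":0,"claw":0}]' 60
```

```text
time_s: 53.35
eef_pos: [0.5187, -0.0913, 0.1358]
tool_rot: [0.072, -0.073, -0.703, 0.704]
ft_force: [-3.7, -0.3, 5.5]
gripper_width: 0.0133
```

```bash
python3 -m creep '[{"tx":0,"ty":-0.0008,"tz":0,"ax":0,"ay":0,"az":0,"claw":0},{"tx":0,"ty":-0.0008,"tz":0,"ax":0,"ay":0,"az":0,"claw":30},{"tx":0,"ty":-0.0008,"tz":0,"ax":0,"ay":0,"az":0,"claw":45},{"tx":0,"ty":-0.0008,"tz":0,"ax":0,"ay":0,"az":0,"claw":45},{"tx":0,"ty":-0.0008,"tz":0,"ax":0,"ay":0,"az":0,"claw":45},{"tx":0,"ty":-0.01,"tz":0,"ax":0,"ay":0,"az":0,"claw":45},{"tx":0,"ty":-0.03,"tz":0,"ax":0,"ay":0,"az":0,"claw":45},{"tx":0,"ty":-0.06,"tz":0,"ax":0,"ay":0,"az":0,"claw":45},{"tx":0,"ty":-0.1,"tz":0,"ax":0,"ay":0,"az":0,"claw":45},{"tx":0,"ty":-0.14,"tz":0,"ax":0,"ay":0,"az":0,"claw":45}]' 30
python3 -m creep '[{"tx":0,"ty":0,"tz":0.05,"ax":0,"ay":0,"az":0,"claw":45},{"tx":0,"ty":0,"tz":0.1,"ax":0,"ay":0,"az":0,"claw":45},{"tx":0,"ty":0,"tz":0.15,"ax":0,"ay":0,"az":0,"claw":45},{"tx":0,"ty":0,"tz":0.2,"ax":0,"ay":0,"az":0,"claw":45},{"tx":0,"ty":0,"tz":0.25,"ax":0,"ay":0,"az":0,"claw":45},{"tx":0,"ty":0,"tz":0.25,"ax":0,"ay":0,"az":0,"claw":45},{"tx":0,"ty":0,"tz":0.25,"ax":0,"ay":0,"az":0,"claw":45},{"tx":0,"ty":0,"tz":0.25,"ax":0,"ay":0,"az":0,"claw":45},{"tx":0,"ty":0,"tz":0.25,"ax":0,"ay":0,"az":0,"claw":45},{"tx":0,"ty":0,"tz":0.25,"ax":0,"ay":0,"az":0,"claw":45}]' 30
python3 - <<'E'
from h import *
t=camera('top');s=camera('scene')
a=cv2.resize(s[160:300,220:360],(390,390),interpolation=cv2.INTER_CUBIC);b=cv2.resize(t[165:285,290:410],(390,390),interpolation=cv2.INTER_CUBIC)
cv2.imwrite('pics/p10.png',np.hstack([b,a]));cv2.imwrite('pics/full.png',s)
for n in('top','scene'):
    for q in('cover_bar','cover_lug','base','base_lug','tray','hexcap','elbow','valve','pen','tee','tape'): spots(n,q)
brass('top',(200,150,305,310),.03)
E
```

```text
time_s: 54.35
eef_pos: [0.5179, -0.091, 0.2765]
tool_rot: [-0.072, 0.072, 0.703, -0.703]
ft_force: [0.7, 0.2, 0.2]
gripper_width: 0.0392
time_s: 55.35
eef_pos: [0.4679, -0.3344, 0.2749]
tool_rot: [-0.071, 0.072, 0.704, -0.703]
ft_force: [-0.1, -0.6, 0.6]
gripper_width: 0.0391
top cover_bar 0.87 [ 0.52  -0.088  0.14 ] [358. 224.]
top base 0.69 [ 0.257 -0.431 -0.003] [489. 335.]
top base 0.47 [0.563 0.151 0.005] [254. 210.]
top base_lug 0.93 [ 0.251 -0.468  0.027] [508. 339.]
top hexcap 0.66 [0.561 0.151 0.007] [255. 210.]
top elbow 0.61 [0.457 0.161 0.003] [250. 253.]
top valve 0.62 [ 0.315 -0.207 -0.004] [400. 312.]
top pen 0.76 [ 0.712 -0.149 -0.003] [376. 151.]
top tee 0.8 [ 0.7   -0.32   0.001] [445. 157.]
top tape 0.62 [ 0.52  -0.091  0.002] [354. 228.]
top tape 0.61 [ 0.622  0.436 -0.001] [141. 186.]
scene cover_bar 0.97 [ 0.513 -0.09   0.144] [288. 210.]
scene cover_lug 0.94 [ 0.552 -0.1    0.031] [279. 242.]
scene cover_lug 0.53 [ 0.709 -0.15   0.003] [227. 278.]
scene base 0.66 [ 0.518 -0.093  0.004] [290. 240.]
scene base 0.56 [ 0.255 -0.437 -0.   ] [258. 130.]
scene base_lug 0.73 [ 0.554 -0.102  0.033] [278. 242.]
scene base_lug 0.72 [ 0.248 -0.468  0.033] [251. 117.]
scene tray 0.63 [ 0.514 -0.088  0.003] [292. 240.]
scene tray 0.27 [ 0.711 -0.153  0.   ] [226. 278.]
scene hexcap 0.54 [0.56  0.143 0.001] [350. 297.]
scene elbow 0.63 [0.46  0.155 0.008] [375. 272.]
scene valve 0.74 [ 0.313 -0.213  0.001] [301. 174.]
scene valve 0.7 [ 0.553 -0.104  0.031] [278. 241.]
scene pen 0.47 [ 0.712 -0.153 -0.001] [226. 278.]
scene tape 0.75 [0.618 0.433 0.004] [433. 380.]
scene tape 0.36 [ 0.695 -0.321  0.001] [186. 242.]
top 250 253 13.0 [0.4566 0.1575 0.03  ]
top 256 210 8.7 [0.5581 0.1457 0.03  ]
```

View pics/p10.png

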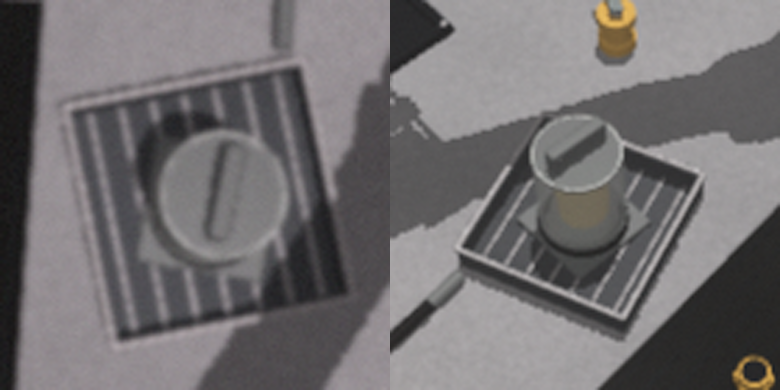

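View pics/full.png

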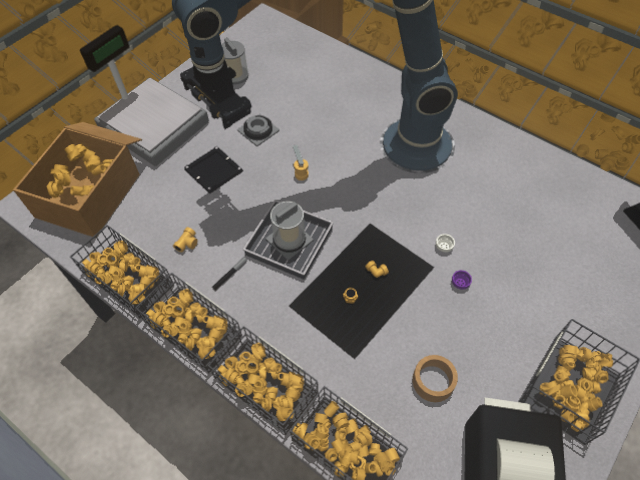

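The canister stands upright and centred in the tray (288,235). The mat holds only the elbow and the hexcap, and nothing else has moved. Handing in.

```bash
python3 -c "
from workcell import finish_job; print(finish_job())"
```

```text
the job is handed in; nothing more can be done
None
```

I packed the order and handed it in after about 55 s of robot time; no verdict came back. All five brass cups are nested mouth up on the base from the jig, and the cover is locked on. The closed canister stands upright in the dispatch tray, near its centre.

- **Lock:** after the turn, the cover rose to its locked height within 0.5 mm. Lifting it there carried about 7.6 N, roughly the whole canister's weight, so the base came up with it. I did not test the lock by turning the cover back.
- **Placement:** the final pictures show the canister upright inside the tray. The two cameras put its grip bar at z = 0.140 and 0.144 m; 0.1415 m is expected when locked and flat on the tray floor.
- **Other goods:** only the elbow and hexcap remain on the mat. They, the valve, pen, tee, tape and the look-alikes appear where they started, and no cup was seen to be knocked aside. The gripper is clear of everything.
- **Small disagreements:**
  - The first cup touched about 4 mm higher than I had calculated, with a 15–18 N push. It still seated properly, and later grips allowed for that.
  - The two cameras differed by about 3 mm on where the jig is, so I used the average.
  - The detectors gave a few false hits.

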